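# Tilt-check a batch of sensor housings on the tilt bench

### The job

Lift every sensor housing out of the black moulded insert and set it flat in the tilting pan; with all of them aboard, raise the pan's handle until the pan lines up with the black index bar at its side, keep it there about three seconds, and bring the pan back level. Then move all the housings into the steel tray, standing flat, let go of everything with the pan still level, and leave the index bar and the other things on the bench where they are.

Things in the scene. Friction and masses are not known exactly. Their poses are not given: they have to be found in the camera images.
- sensor0: one of up to three identical white cast sensor housings (only two may be present): a flange 84 x 56 x 14 mm (x, y, z) with a block 60 x 36 x 32 mm centred on top (grip across the 36 mm, along its y), 46 mm high in all, 0.24 kg, a round green-glass vial in the top. Origin: centre of the underside, x along the 84 mm, z up
- sensor1: one of up to three identical white cast sensor housings (only two may be present): a flange 84 x 56 x 14 mm (x, y, z) with a block 60 x 36 x 32 mm centred on top (grip across the 36 mm, along its y), 46 mm high in all, 0.24 kg, a round green-glass vial in the top. Origin: centre of the underside, x along the 84 mm, z up
- sensor2: one of up to three identical white cast sensor housings (only two may be present): a flange 84 x 56 x 14 mm (x, y, z) with a block 60 x 36 x 32 mm centred on top (grip across the 36 mm, along its y), 46 mm high in all, 0.24 kg, a round green-glass vial in the top. Origin: centre of the underside, x along the 84 mm, z up
- insert: fixed black moulded insert of an instrument case, 276 x 124 x 34 mm (x, y, z), with three cavities in a row along x at -86, 0 and +86 mm, each 63 mm (x) by 91 mm (y) and 16 mm deep, open upward. A housing lies in its cavity with its 84 mm side along the insert's y, its block wholly above the insert. Origin: centre of the underside. It may be on the left or the right of the tilt bench
- tray: loose steel tray, open on top, 286 x 136 x 28 mm (x, y, z), walls and floor about 4 mm, 0.8 kg; room for three housings in a row along x (84 mm apart) with their 84 mm side along y. Origin: centre of the underside. It stands on the other side of the tilt bench from the insert
- tray_in (a point): centre of the tray's inner floor, axes as the tray
- pan (a joint): tilt of the pan about its trunnions, rad: 0 = level, positive = handle (near edge, -x side) up; range -0.3 to 0.75; stiff, it stays where it is left (0.6 N m). It may start slightly out of level
- pan_floor (a point): centre of the inner floor of the aluminium tilting pan, turning with the pan: x away from the handle, y along the trunnion axis, z out of the pan. Inside 112 mm (x) by 262 mm (y); walls 4 mm thick, rising 25 mm above the floor; rubber floor. Room for three housings in a row along y (85 mm apart), their 84 mm side along x
- pan_pivot (a point): centre of the pan on its trunnion axis (its y), 19.5 mm above pan_floor and 90 mm above the table, turning with the pan. The trunnion posts stand at y = +-168 mm, 104 mm high
- pan_handle (a point): middle of the pan's handle, a steel bar 12 mm thick and 120 mm long along y, 105 mm from the trunnion axis on the pan's near (-x) side, carried by two arms at y = +-50 mm; 40 mm clear between bar and pan wall
- index (a joint): angle of the index bar, rad, on the same axis and with the same sense as the pan's tilt; the pan must be tilted to this value (0.35 to 0.55, differs from start to start). Stiff; do not move it
- index_bar (a point): centre of the index bar, a black flat bar 150 x 5 x 8 mm (x, y, z) on the trunnion axis, 153 mm to the +y side of pan_pivot, turning with the bar: x along the bar. The pan is set when its own x axis is parallel to the bar
- index_tip (a point): near (-x) end of the index bar, raised above the axis
- screwdriver: bystander: screwdriver lying beyond the tilt bench, 170 mm long
- battery: bystander: grey battery pack 70 x 40 x 22 mm
- lens_cap: bystander: black round lens cap, 60 mm across, 18 mm high
- prism: bystander: black target prism on a round foot, 105 mm high
- cleaner: bystander: white bottle, 56 mm across, 160 mm high
- wrench: bystander: wrench 160 mm long lying near the robot
Mind the look-alikes: they are no part of the job. What is shaped like the sensor0 but yellow is not meant.

How it is judged:
On the way, in this order (a step that is already met when the one before it is completed fails the run):
1. every housing present lies flat in the pan, let go (x of sensor0 in the frame of pan_floor between -0.03 and 0.03 m and y of sensor0 in the frame of pan_floor between -0.115 and 0.115 m and z of sensor0 in the frame of pan_floor between -0.006 and 0.008 m and angle between the z axis of each of sensor0, sensor1, sensor2 and the z axis of pan_floor, either way round below 0.12 rad and x of sensor1 in the frame of pan_floor between -0.03 and 0.03 m and y of sensor1 in the frame of pan_floor between -0.115 and 0.115 m and z of sensor1 in the frame of pan_floor between -0.006 and 0.008 m and x of sensor2 in the frame of pan_floor between -0.03 and 0.03 m and y of sensor2 in the frame of pan_floor between -0.115 and 0.115 m and z of sensor2 in the frame of pan_floor between -0.006 and 0.008 m and contact force between each of sensor0, sensor1, sensor2 and the fingers below 0.1 N), for 0.3 s.
2. the pan, all housings in it, is tilted in line with the index bar (within 0.06 rad) and kept there 2 s (x of sensor0 in the frame of pan_floor between -0.03 and 0.03 m and y of sensor0 in the frame of pan_floor between -0.115 and 0.115 m and z of sensor0 in the frame of pan_floor between -0.006 and 0.008 m and angle between the z axis of each of sensor0, sensor1, sensor2 and the z axis of pan_floor, either way round below 0.12 rad and x of sensor1 in the frame of pan_floor between -0.03 and 0.03 m and y of sensor1 in the frame of pan_floor between -0.115 and 0.115 m and z of sensor1 in the frame of pan_floor between -0.006 and 0.008 m and x of sensor2 in the frame of pan_floor between -0.03 and 0.03 m and y of sensor2 in the frame of pan_floor between -0.115 and 0.115 m and z of sensor2 in the frame of pan_floor between -0.006 and 0.008 m and angle between the x axis of pan_floor and the x axis of index_bar, either way round below 0.06 rad), for 2 s.
3. the pan is back level (within 0.05 rad) with all housings in it (x of sensor0 in the frame of pan_floor between -0.03 and 0.03 m and y of sensor0 in the frame of pan_floor between -0.115 and 0.115 m and z of sensor0 in the frame of pan_floor between -0.006 and 0.008 m and angle between the z axis of each of sensor0, sensor1, sensor2 and the z axis of pan_floor, either way round below 0.12 rad and x of sensor1 in the frame of pan_floor between -0.03 and 0.03 m and y of sensor1 in the frame of pan_floor between -0.115 and 0.115 m and z of sensor1 in the frame of pan_floor between -0.006 and 0.008 m and x of sensor2 in the frame of pan_floor between -0.03 and 0.03 m and y of sensor2 in the frame of pan_floor between -0.115 and 0.115 m and z of sensor2 in the frame of pan_floor between -0.006 and 0.008 m and value of joint pan between -0.05 and 0.05 rad), for 0.3 s.
At the end, for the whole second after the job is handed in: every housing present stands flat in the steel tray (inside its walls, underside within 8 mm of its floor, within 0.12 rad of flat), at rest and released, the tray flat on the table, and the pan is level within 0.06 rad (x of sensor0 in the frame of tray_in between -0.12 and 0.12 m and y of sensor0 in the frame of tray_in between -0.045 and 0.045 m and z of sensor0 in the frame of tray_in between -0.006 and 0.008 m and angle between the z axis of each of sensor0, sensor1, sensor2 and the z axis of tray_in, either way round below 0.12 rad and linear speed of each of sensor0, sensor1, sensor2 below 0.02 m/s and contact force between each of sensor0, sensor1, sensor2 and the fingers below 0.1 N and x of sensor1 in the frame of tray_in between -0.12 and 0.12 m and y of sensor1 in the frame of tray_in between -0.045 and 0.045 m and z of sensor1 in the frame of tray_in between -0.006 and 0.008 m and x of sensor2 in the frame of tray_in between -0.12 and 0.12 m and y of sensor2 in the frame of tray_in between -0.045 and 0.045 m and z of sensor2 in the frame of tray_in between -0.006 and 0.008 m and value of joint pan between -0.06 and 0.06 rad and angle between tray's own z axis and vertical below 0.05 rad and height (world z) of tray below 0.01 m); the robot touches nothing.
It fails at once if the index bar is moved (tip by more than 12 mm) (distance of index_tip from where it was at the start of the episode above 0.012 m).
It fails at once if a bystander is moved by more than 50 mm (distance of any of screwdriver, battery, lens_cap, prism, cleaner, wrench from where it was at the start of the episode above 0.05 m).
Of sensor0, sensor1, sensor2 only 2 to 3 are there at a start; the rules pass over those that are not, and their reading is None.
At some moment in a run one of sensor0, sensor1, sensor2, tray may be knocked a few centimetres aside while the robot is not near it.
Once in a run the grip may slacken for a moment while it holds something.
It also fails if it takes over 210 s, if anything falls off the work surface, if the arm or the gripper's body presses on something with over 40 N, if the wrist force passes 120 N, or if a joint passes its speed limit or range.

### The arm

A 7-joint arm with a two-finger parallel gripper is mounted at the origin on the work surface. World frame = base frame: x ahead of the robot, y to its left, z up, the work surface at z = 0. Lengths are in m, angles in rad, forces in N, time in s.
With the tool pointing down it reaches from about 0.425 to 0.825 m from the base axis. Payload 3.6 kg.
Tool frame: the origin (TCP) lies at the very end of the fingers, on their centre line; the grasp point (between the pads) lies r.tcp_to_grasp behind it (r.tcp_to_grasp is the distance from the TCP to the grasp point, in m); z points along the fingers, y is the line along which they close (so a half turn about z gives the same grasp; the last joint's range is limited). The gripper opens to 93 mm and grips with 3 to 60 N. Pads are 15 mm wide; open, the fingers measure 128 mm over their backs; the gripper's body (75 mm by 188 mm) begins 65 mm behind the grasp point.
Start: joints at [1.105, 0.615, -0.013, 1.423, 0.008, 1.103, -0.04], TCP at [0.277, -0.588, 0.219] pointing down, gripper open.
Joint ranges: [-3.12, 3.12], [-0.3, 2.06], [-1.34, 1.32], [0.26, 2.42], [-1.36, 4.5], [0.01, 1.98], [-2.84, 2.84]. Speed limits (rad/s): [2.79, 2.79, 3.14, 3.14, 3.14, 3.14, 3.14].

### API

Orientations are given as a unit quaternion [w, x, y, z].
In Python, from bench import r gives the robot as it stands.
- The arm moves only by the tool jog_arm, never from a script. Its argument "rows" is a list of rows, each a list of 7 numbers: the opening, from 0 (shut) to 1 (fully open), then the shift along the tool's x, y, z scaled (see below), then the turn, a rotation vector about the tool's x, y, z scaled (see below). In form: [[gripper, dx, dy, dz, ax, ay, az], ...]. A call has 1 to 20 rows; each row shifts and turns the commanded pose from where the row before left it, along the tool's axes as they then stand; what a row does not reach is not made up. The controller multiplies each number of a shift by 12 cm and each number of a turn by 90 degrees. A row lasts 1/10 s, in which the tool goes at most 50 mm and 8.59 degrees, less where a joint would pass 70% of its speed; a pose out of reach is approached as far as the arm can. A call with a number of a shift or a turn outside -1 to 1 is refused whole. A call with a gripper value outside its range is refused whole. The fingers move at their own pace and stop on an object; the grip force is fixed at half the most. Time passes only in rows, so rows that do not move let the fingers close. It gives the time, the measured TCP pose, the force, the opening and the grip force at its end, in the units of the state.
- r.read_state(): the state, without advancing time (a new reading comes with each control period).
- r.read_camera(name): name is "side" or "top"; returns a dict with "image" (384x512x3 uint8, blue, green, red), "K" (3x3 intrinsics, pixels), "view" (4x4, takes a point from world to camera coordinates). Camera axes: x right, y down, z forward; pixel columns grow to the right and rows downward; lengths in m; the calibration is good to about 2 mm. A picture is of the moment at which its call begins. There is no depth.
- r.hand_in(): hands the job in; it is judged then, once.
The state is a dict: "time": time; "q": joint angles; "qd": joint speeds; "joint_efforts": joint torques, N m; "tcp_pos": TCP position; "tool_rot": TCP orientation; "contact_force": force on the tool from outside, world axes, zero at the start; "torque": the same for the moment, N m; "grip_width": finger opening in m; "gripper_force": force on a finger pad.
Only numpy, scipy, OpenCV 4.12 (cv2) and the standard library are available. Lean on these libraries where they do the work, as an engineer would, in place of code of your own. Each camera call takes 0.05 s, during which the arm holds its last target. There are 200 camera calls.

## Working session

There is one attempt and no reset: what is moved stays moved. The work goes in short steps, Python scripts to look and compute and a tool call to move; the robot and the scene stay as the last step left them, time stands still between calls to the robot, and variables do not carry over. Pictures are saved under pics/ and viewed, at most 14 in all, crops included, and the job is handed in when it is done.

Besides the shell and the picture viewer there is one more tool, called after "Emit:" as name([rows], argument=value, ...), one row to a line, values as JSON. jog_arm: Moves the arm, as the interface text tells. Its arguments: {"type":"object","properties":{"rows":{"type":"array"}},"required":["rows"]}

```bash
mkdir -p pics; ls; python3 - <<'E'
from bench import r
import cv2
s=r.read_state(); print({k:(v if not hasattr(v,'round') else v) for k,v in s.items()}, r.tcp_to_grasp)
for n in("side","top"):
    c=r.read_camera(n); cv2.imwrite(f"pics/{n}0.png",c["image"]); print(n,c["K"],c["view"])
E
```

```text
pics
{'time': 0.0, 'q': array([ 1.10449723,  0.61591581, -0.01262666,  1.42487763,  0.00809459,
        1.10341554, -0.04038631]), 'qd': array([-0.00175954,  0.00053896,  0.00157128,  0.00066073, -0.00104093,
       -0.00136123, -0.00064727]), 'joint_efforts': array([-6.26760029e-04, -4.58942986e+01,  2.09018905e-01, -1.65748805e+01,
       -6.10839576e-02,  2.04130897e-02,  2.39398723e-04]), 'tcp_pos': array([ 0.27642001, -0.58742107,  0.21749042]), 'tool_rot': array([-1.24934071e-03,  9.75909179e-01,  2.18173390e-01, -2.92789683e-04]), 'contact_force': array([-0.17025053,  0.14924232,  0.17059997]), 'torque': array([-0.0315129 ,  0.02492271, -0.03867817]), 'gripper_force': 0.0, 'grip_width': 0.09296642898558961} 0.0188
side [[367.7819117    0.         259.41708867]
 [  0.         367.7819117  188.66263276]
 [  0.           0.           1.        ]] [[-0.99208081 -0.12370793 -0.02172584  0.52589837]
 [-0.05027813  0.54965481 -0.83387751  0.16744615]
 [ 0.11509897 -0.82618154 -0.5515218   1.13260131]
 [ 0.          0.          0.          1.        ]]
top [[417.75103266   0.         254.84274065]
 [  0.         417.75103266 191.62950835]
 [  0.           0.           1.        ]] [[-0.02038186 -0.9995654  -0.0212977  -0.09058389]
 [-0.98137875  0.02407146 -0.1905684   0.52593091]
 [ 0.19099824  0.01701697 -0.98144286  1.1987508 ]
 [ 0.          0.          0.          1.        ]]
```

View pics/top0.png

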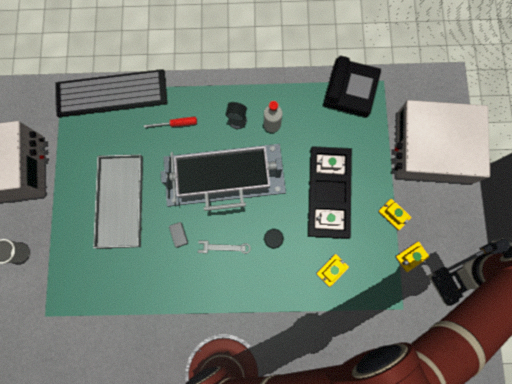

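View pics/side0.png

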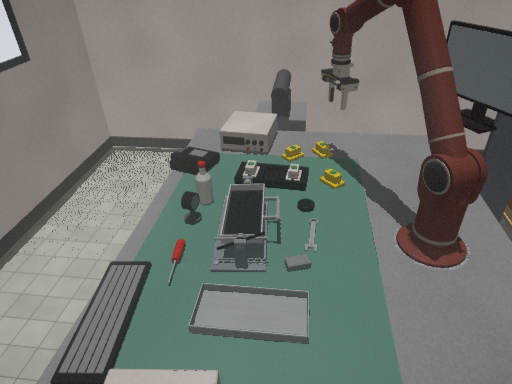

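Candidates: white housings at top px (331,163) and (330,219) in the black insert, whose middle cavity is empty. Look-alikes are the yellow ones at (397,212), (413,257) and (333,270), all rejected by colour. The tray is at (119,202), the pan at (222,172), and the index bar is on the pan's left side. Next I take one close crop.

```bash
python3 - <<'E'
import cv2,numpy as np
t=cv2.imread("pics/top0.png");s=cv2.imread("pics/side0.png")
a=cv2.resize(t[140:250,86:286],None,fx=4,fy=4,interpolation=cv2.INTER_CUBIC)
cv2.imwrite("pics/tc.png",a)
b=cv2.resize(s[150:345,185:315],None,fx=3,fy=3,interpolation=cv2.INTER_CUBIC)
c=cv2.resize(t[140:245,295:365],None,fx=5.5,fy=5.5,interpolation=cv2.INTER_CUBIC)
d=np.zeros((590,790,3),np.uint8); d[:b.shape[0],:b.shape[1]]=b; d[:c.shape[0],400:400+c.shape[1]]=c
cv2.imwrite("pics/sc.png",d)
E
```

```text
(no output)
```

View pics/tc.png

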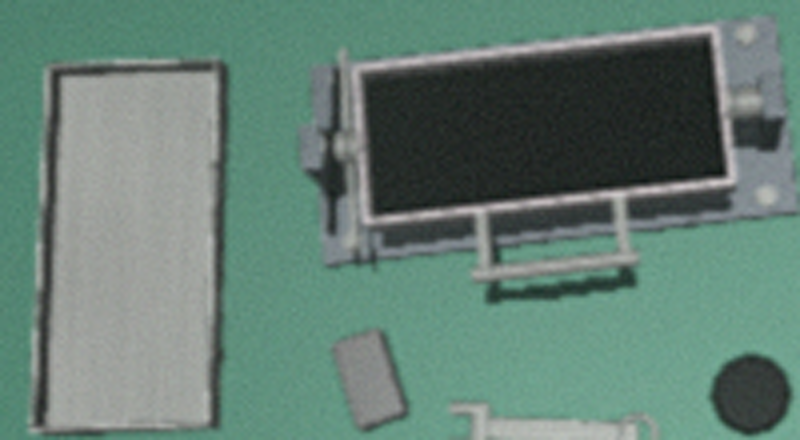

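View pics/sc.png

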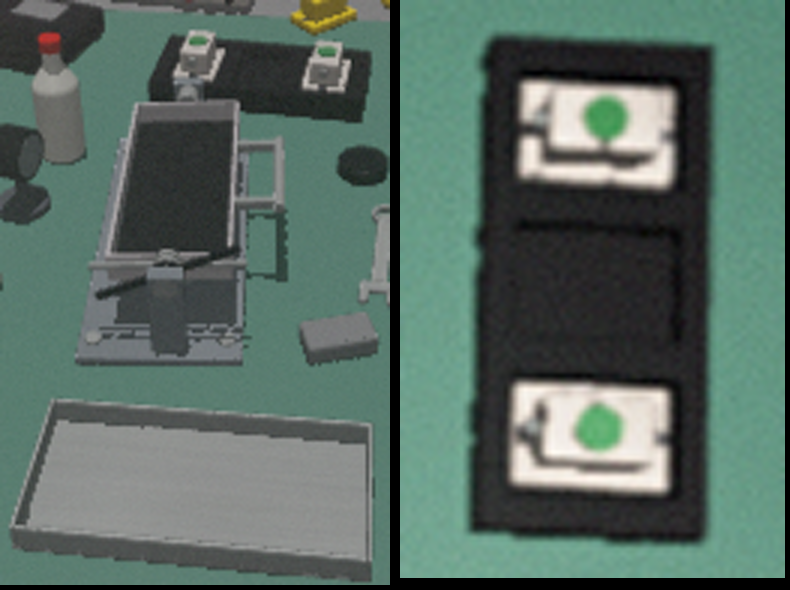

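Crops: two white housings with green vials (insert crop (606,118) and (598,428)). The pan is empty, with its handle between (475,275) and (634,258). In the side view the black index bar runs from (97,296) to (240,248). Now I fit the poses.

```bash
cat > h.py <<'E'
import numpy as np,cv2
from scipy.optimize import least_squares
from scipy.spatial.transform import Rotation as R
K={};V={}
K["side"]=np.array([[367.7819117,0,259.41708867],[0,367.7819117,188.66263276],[0,0,1]])
V["side"]=np.array([[-0.99208081,-0.12370793,-0.02172584,0.52589837],[-0.05027813,0.54965481,-0.83387751,0.16744615],[0.11509897,-0.82618154,-0.5515218,1.13260131]])
K["top"]=np.array([[417.75103266,0,254.84274065],[0,417.75103266,191.62950835],[0,0,1]])
V["top"]=np.array([[-0.02038186,-0.9995654,-0.0212977,-0.09058389],[-0.98137875,0.02407146,-0.1905684,0.52593091],[0.19099824,0.01701697,-0.98144286,1.1987508]])
def proj(n,P):
    P=np.atleast_2d(P); c=P@V[n][:,:3].T+V[n][:,3]; u=c@K[n].T; return u[:,:2]/u[:,2:]
def tri(pt,ps):
    X=cv2.triangulatePoints(K["top"]@V["top"],K["side"]@V["side"],np.array(pt,float).reshape(2,1),np.array(ps,float).reshape(2,1)); return (X[:3]/X[3]).ravel()
def onz(n,uv,z):
    M=K[n]@V[n]; H=np.column_stack([M[:,0],M[:,1],M[:,2]*z+M[:,3]]); p=np.linalg.solve(H,[uv[0],uv[1],1]); return p[:2]/p[2]
def blobs(img,lo,hi,amin=8):
    m=cv2.inRange(cv2.cvtColor(img,cv2.COLOR_BGR2HSV),np.array(lo),np.array(hi))
    n,l,st,c=cv2.connectedComponentsWithStats(m); return [(c[i].round(2),st[i,4]) for i in range(1,n) if st[i,4]>=amin]
def greens(img,amin=8): return blobs(img,(50,130,80),(72,255,255),amin)
def fit(fun,x0,obs):  # obs: list (cam, localpoint, px)
    def f(x): 
        P=fun(x,np.array([o[1] for o in obs])); return np.concatenate([proj(o[0],p)[0]-o[2] for o,p in zip(obs,P)])
    s=least_squares(f,x0,loss='soft_l1'); return s.x,f(s.x).reshape(-1,2)
E
python3 - <<'E'
from h import *
t=cv2.imread("pics/top0.png");s=cv2.imread("pics/side0.png")
print(greens(t)[:12]);print(greens(s,4)[:12])
T=lambda u,v:(86+u/4,140+v/4); S=lambda u,v:(185+u/3,150+v/3); I=lambda u,v:(295+(u-400)/5.5,140+v/5.5)
def pan(x,L): return L@R.from_euler('ZY',[x[3],x[4]]).as_matrix().T+x[:3]
zr=.0055
obs=[("top",(.06,.135,zr),T(357,68)),("top",(.06,-.135,zr),T(718,27)),("top",(-.06,-.135,zr),T(732,186)),("top",(-.06,.135,zr),T(368,222)),
("top",(-.105,.06,.004),T(475,275)),("top",(-.105,-.06,.004),T(634,258)),
("side",(.06,-.135,zr),S(135,102)),("side",(-.06,-.135,zr),S(239,100)),("side",(-.105,-.06,.003),S(281,141)),("side",(-.105,.06,.003),S(281,208))]
x,e=fit(pan,[.6,0,.09,.1,0],obs);print("pan",x.round(4),e.round(1).tolist())
def tr(x,L): return L@R.from_euler('Z',x[3]).as_matrix().T+x[:3]
c=[(a*.143,b*.068,.028) for a,b in((1,1),(1,-1),(-1,-1),(-1,1))]
obs=[("top",c[3],T(223,62)),("top",c[0],T(47,65)),("top",c[1],T(35,430)),("top",c[2],T(215,427))] # guess
# tray x axis along world ~ -x or +x; use x toward far
obs=[("top",(.143,.068,.028),T(47,65)),("top",(.143,-.068,.028),T(223,62)),("top",(-.143,-.068,.028),T(215,427)),("top",(-.143,.068,.028),T(35,430)),
("side",(.143,-.068,.028),S(53,401)),("side",(-.143,-.068,.028),S(371,424))]
x2,e=fit(tr,[.6,.35,0,0],obs);print("tray",x2.round(4),e.round(1).tolist())
obs=[("top",(.138,.062,.034),I(490,40)),("top",(.138,-.062,.034),I(710,45)),("top",(-.138,-.062,.034),I(705,540)),("top",(-.138,.062,.034),I(472,530))]
x3,e=fit(lambda x,L:tr([x[0],x[1],0,x[2]],L),[.6,-.3,0],obs);print("insert",x3.round(4),e.round(1).tolist())
for a in(.35,.45,.55):
    P=pan([*x[:4],a],np.array([(-.075,.153,0),(.075,.153,0),(0,.153,0)])); q=proj("side",P);q2=proj("top",P)
    print(a,((q-[185,150])*3).round().tolist(),((q2-[86,140])*4).round().tolist())
P=pan([*x[:4],0],np.array([(-.06,.135,zr),(.06,.135,zr)]));print(((proj("side",P)-[185,150])*3).round())
E
```

```text
[(array([332.14, 161.05]), np.int32(22)), (array([398.21, 212.29]), np.int32(28)), (array([416.85, 256.06]), np.int32(34))]
[]
pan [ 0.5776 -0.0082  0.0857  0.08    0.0191] [[-0.6, -0.3], [0.2, 0.5], [1.1, 0.3], [-0.8, 0.8], [-0.5, 0.3], [1.3, 0.3], [-0.1, 0.0], [-0.1, 0.3], [-1.1, -0.4], [-1.2, 0.1]]
tray [ 0.5114  0.3168 -0.008   0.01  ] [[0.8, 0.3], [-0.1, -0.5], [-0.1, 0.2], [-0.2, 0.8], [-0.9, -0.1], [0.1, 0.1]]
insert [ 0.5215 -0.3296 -0.0746] [[-0.4, -0.6], [0.1, 0.3], [0.0, 0.3], [0.2, -0.1]]
0.35 [[240.0, 253.0], [92.0, 293.0], [165.0, 273.0]] [[335.0, 238.0], [339.0, 67.0], [337.0, 150.0]]
0.45 [[236.0, 247.0], [96.0, 298.0], [165.0, 273.0]] [[332.0, 232.0], [341.0, 73.0], [337.0, 150.0]]
0.55 [[232.0, 242.0], [100.0, 303.0], [165.0, 273.0]] [[330.0, 225.0], [343.0, 80.0], [337.0, 150.0]]
[[229. 257.]
 [103. 255.]]
```

```bash
cat > plan.py <<'E'
import sys,numpy as np
from scipy.spatial.transform import Rotation as R
from bench import r
# usage: plan.py x y z psi [tilt about horizontal axis given by pan y]
def tool(psi,tilt=0,yaw=.08):
    c,s=np.cos(psi),np.sin(psi); M=np.array([[c,s,0],[s,-c,0],[0,0,-1.]])
    return R.from_rotvec(tilt*np.array([-np.sin(yaw),np.cos(yaw),0]))*R.from_matrix(M)
def plan(x,y,z,psi,tilt=0):
    st=r.read_state(); q=st["tool_rot"]; A=R.from_quat([*q[1:],q[0]]); B=tool(psi,tilt)
    d=np.array([x,y,z])-st["tcp_pos"]
    rv=(A.inv()*B).as_rotvec()/(np.pi/2)
    print("t",round(st["time"],1),"tcp",st["tcp_pos"].round(4),"w",round(st["grip_width"],4),"gf",round(st["gripper_force"],1),"F",st["contact_force"].round(1),"q",st["q"].round(2))
    print(" turn(units)",rv.round(4)," shift before turn",(A.inv().apply(d)/.12).round(3)," after turn",(B.inv().apply(d)/.12).round(3))
if __name__=="__main__": plan(*map(float,sys.argv[1:]))
E
python3 - <<'E'
from h import *
S=lambda u,v:(185+u/3,150+v/3); I=lambda u,v:(295+(u-400)/5.5,140+v/5.5)
print(tri(I(606,118),S(198,42)),tri(I(598,428),S(327,50)))
t=cv2.imread("pics/top0.png");s=cv2.imread("pics/side0.png")
for im,x0,x1,y0,y1 in((t,305,355,145,240),(s,235,312,155,190)): print([(c+[x0,y0],a) for c,a in blobs(im[y0:y1,x0:x1],(50,90,50),(85,255,255),4)])
for n,p in(("far",I(606,118)),("near",I(598,428))): print(n,onz("top",p,.064))
print("insert slots",[(.5215+a*np.cos(.0746),-.3296-a*np.sin(.0746)) for a in(.086,-.086)])
E
python3 plan.py .6072 -.336 .15 1.496
```

```text
[ 0.60638694 -0.33675521  0.05938825] [ 0.43664299 -0.3222624   0.06386484]
[(array([307.3, 148.3]), np.int32(20)), (array([330.06, 145.44]), np.int32(18)), (array([350.32, 156.88]), np.int32(94)), (array([307.73, 157.97]), np.int32(30)), (array([332., 161.]), np.int32(37)), (array([308.29, 182.86]), np.int32(7)), (array([351.75, 203.5 ]), np.int32(4)), (array([330.98, 217.32]), np.int32(40)), (array([353.  , 214.33]), np.int32(6))]
[(array([250.5, 163.5]), np.int32(8)), (array([293.44, 166.78]), np.int32(9))]
far [ 0.60696118 -0.33597965]
near [ 0.43801913 -0.32235127]
insert slots [(np.float64(0.6072608090788523), np.float64(-0.33600965101551117)), (np.float64(0.43573919092114766), np.float64(-0.32319034898448884))]
t 0.1 tcp [ 0.2765 -0.5875  0.2176] w 0.093 gf 0.0 F [-0.3  0.4  0.3] q [ 1.1   0.62 -0.01  1.42  0.01  1.1  -0.04]
 turn(units) [-0.0013 -0.0008 -0.6724]  shift before turn [ 3.386 -0.722  0.565]  after turn [2.296 2.592 0.564]
```

Emit:
jog_arm([
  [0.75,0.282,-0.06,0.047,0,0,0],
  [0.75,0.282,-0.06,0.047,0,0,0],
  [0.75,0.282,-0.06,0.047,0,0,0],
  [0.75,0.282,-0.06,0.047,0,0,0],
  [0.75,0.282,-0.06,0.047,0,0,0],
  [0.75,0.282,-0.06,0.047,0,0,0],
  [0.75,0.282,-0.06,0.047,0,0,0],
  [0.75,0.282,-0.06,0.047,0,0,0],
  [0.75,0.282,-0.06,0.047,0,0,0],
  [0.75,0.282,-0.06,0.047,0,0,0],
  [0.75,0.282,-0.06,0.047,0,0,0],
  [0.75,0.282,-0.06,0.047,0,0,0],
  [0.75,0,0,0,0,0,-0.084],
  [0.75,0,0,0,0,0,-0.084],
  [0.75,0,0,0,0,0,-0.084],
  [0.75,0,0,0,0,0,-0.084],
  [0.75,0,0,0,0,0,-0.084],
  [0.75,0,0,0,0,0,-0.084],
  [0.75,0,0,0,0,0,-0.084],
  [0.75,0,0,0,0,0,-0.084],
])

```text
time: 2.1
tcp_pos: [0.6069, -0.3369, 0.1502]
tool_rot: [-0.001, 0.731, 0.682, -0.0]
contact_force: [0.1, 0.2, -0.7]
grip_width: 0.0699
gripper_force: 0.0
```

```bash
python3 plan.py .6068 -.336 .039 1.496; python3 - <<'E'
from bench import r
import cv2
a=r.read_camera("top")["image"];cv2.imwrite("pics/t1.png",a)
E
```

```text
t 2.1 tcp [ 0.6069 -0.3369  0.1502] w 0.0699 gf 0.0 F [ 0.1  0.2 -0.7] q [ 0.63  0.76 -0.29  1.35  0.23  1.06  0.23]
 turn(units) [-0.0009 -0.0003  0.0031]  shift before turn [ 0.007 -0.     0.927]  after turn [ 0.008 -0.001  0.927]
```

Emit:
jog_arm([
  [0.75,0.007,0,0.2,0,0,0],
  [0.75,0,0,0.2,0,0,0],
  [0.75,0,0,0.2,0,0,0],
  [0.75,0,0,0.15,0,0,0],
  [0.75,0,0,0.1,0,0,0],
  [0.75,0,0,0.075,0,0,0],
  [0.75,0,0,0,0,0,0],
  [0,0,0,0,0,0,0],
  [0,0,0,0,0,0,0],
  [0,0,0,0,0,0,0],
  [0,0,0,0,0,0,0],
  [0,0,0,0,0,0,0],
  [0,0,0,-0.05,0,0,0],
  [0,0,0,-0.05,0,0,0],
  [0,0,0,-0.1,0,0,0],
  [0,0,0,-0.2,0,0,0],
  [0,0,0,-0.2,0,0,0],
  [0,0,0,-0.2,0,0,0],
  [0,0,0,-0.2,0,0,0],
  [0,0,0,-0.2,0,0,0],
])

```text
time: 4.15
tcp_pos: [0.6074, -0.336, 0.1858]
tool_rot: [0.0, 0.733, 0.68, 0.0]
contact_force: [-0.4, -0.2, -2.9]
grip_width: 0.0356
gripper_force: 30.0
```

```bash
python3 - <<'E'
from h import *
for y in(.05,-.05): print(np.array([.5776,-.0082])+y*np.array([-np.sin(.08),np.cos(.08)]))
E
python3 plan.py .582 -.058 .18 .08
```

```text
[0.57360427 0.04164009]
[ 0.58159573 -0.05804009]
t 4.2 tcp [ 0.6074 -0.336   0.1858] w 0.0356 gf 30.0 F [-0.4 -0.2 -2.9] q [ 0.63  0.73 -0.3   1.31  0.22  1.13  0.23]
 turn(units) [ 3.000e-04 -3.000e-04  9.012e-01]  shift before turn [ 2.295 -0.385  0.048]  after turn [-0.026 -2.327  0.049]
```

Emit:
jog_arm([
  [0,0.2295,-0.0385,0,0,0,0],
  [0,0.2295,-0.0385,0,0,0,0],
  [0,0.2295,-0.0385,0,0,0,0],
  [0,0.2295,-0.0385,0,0,0,0],
  [0,0.2295,-0.0385,0,0,0,0],
  [0,0.2295,-0.0385,0,0,0,0],
  [0,0.2295,-0.0385,0,0,0,0],
  [0,0.2295,-0.0385,0,0,0,0],
  [0,0.2295,-0.0385,0,0,0,0],
  [0,0.2295,-0.0385,0,0,0,0],
  [0,0,0,0,0,0,0.09],
  [0,0,0,0,0,0,0.09],
  [0,0,0,0,0,0,0.09],
  [0,0,0,0,0,0,0.09],
  [0,0,0,0,0,0,0.09],
  [0,0,0,0,0,0,0.09],
  [0,0,0,0,0,0,0.09],
  [0,0,0,0,0,0,0.09],
  [0,0,0,0,0,0,0.09],
  [0,0,0,0,0,0,0.09],
])

```text
time: 6.15
tcp_pos: [0.5823, -0.0575, 0.1849]
tool_rot: [-0.0, 0.999, 0.038, 0.001]
contact_force: [0.4, -0.2, -3.6]
grip_width: 0.036
gripper_force: 30.0
```

```bash
python3 plan.py .582 -.058 .095 .08; python3 - <<'E'
from bench import r
import cv2,numpy as np
a=r.read_camera("top")["image"];b=r.read_camera("side")["image"]
a=cv2.resize(a[120:260,150:370],None,fx=3.4,fy=3.4,interpolation=cv2.INTER_CUBIC)[:,:748]
cv2.imwrite("pics/t2.png",a);cv2.imwrite("pics/s2.png",cv2.resize(b[120:310,170:320],None,fx=3,fy=3,interpolation=cv2.INTER_CUBIC))
E
```

```text
t 6.2 tcp [ 0.5823 -0.0575  0.1849] w 0.036 gf 30.0 F [ 0.4 -0.2 -3.6] q [ 0.01  0.55  0.08  1.67 -0.05  0.93 -1.38]
 turn(units) [-0.0005 -0.0008 -0.0021]  shift before turn [-0.003  0.005  0.749]  after turn [-0.003  0.004  0.749]
```

View pics/s2.png

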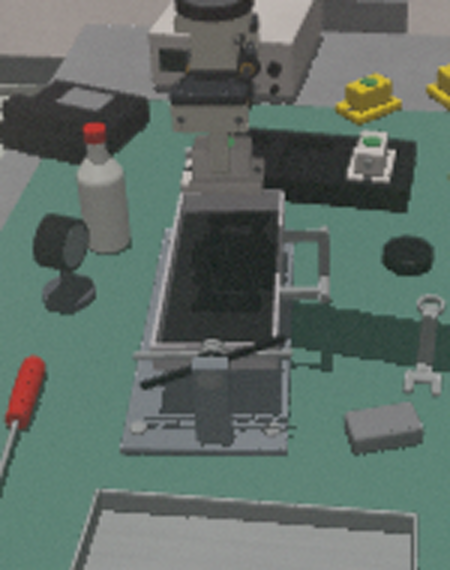

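The side crop shows the housing held above the pan's far (−y) half at (225,160). The second housing is still in the insert at (372,145), and the rest is unmoved. Lowering now.

Emit:
jog_arm([
  [0,0,0.004,0.15,0,0,0],
  [0,0,0,0.15,0,0,0],
  [0,0,0,0.15,0,0,0],
  [0,0,0,0.12,0,0,0],
  [0,0,0,0.1,0,0,0],
  [0,0,0,0.06,0,0,0],
  [0,0,0,0.02,0,0,0],
  [0,0,0,0,0,0,0],
])

```text
time: 7.05
tcp_pos: [0.5824, -0.0585, 0.0942]
tool_rot: [-0.0, 0.999, 0.041, 0.0]
contact_force: [0.8, 0.4, -2.7]
grip_width: 0.0359
gripper_force: 30.0
```

```bash
python3 plan.py .582 -.058 .0915 .08
```

```text
t 7.0 tcp [ 0.5824 -0.0585  0.0942] w 0.0359 gf 30.0 F [ 0.8  0.4 -2.7] q [ 0.02  0.66  0.07  1.76 -0.06  0.73 -1.37]
 turn(units) [-0.0001 -0.0003  0.0015]  shift before turn [-0.003 -0.005  0.023]  after turn [-0.003 -0.005  0.023]
```

Emit:
jog_arm([
  [0,0,0,0.01,0,0,0],
  [0,0,0,0.01,0,0,0],
  [0,0,0,0.005,0,0,0],
  [0,0,0,0,0,0,0],
])

```text
time: 7.45
tcp_pos: [0.5837, -0.0585, 0.0927]
tool_rot: [0.0, 0.999, 0.041, 0.002]
contact_force: [-0.2, 0.8, 5.0]
grip_width: 0.0357
gripper_force: 30.0
```

Emit:
jog_arm([
  [0.6,0,0,0,0,0,0],
  [0.6,0,0,0,0,0,0],
  [0.6,0,0,0,0,0,0],
  [0.6,0,0,-0.05,0,0,0],
  [0.6,0,0,-0.1,0,0,0],
  [0.7,0,0,-0.2,0,0,0],
  [0.75,0,0,-0.2,0,0,0],
  [0.75,0,0,-0.2,0,0,0],
])

```text
time: 8.25
tcp_pos: [0.5824, -0.0586, 0.183]
tool_rot: [0.0, 0.999, 0.041, 0.001]
contact_force: [0.3, -0.2, -0.5]
grip_width: 0.0694
gripper_force: 0.0
```

```bash
python3 plan.py .4368 -.3227 .15 1.496;python3 - <<'E'
from bench import r
import cv2,numpy as np
r.read_camera("top")
b=r.read_camera("side")["image"]
cv2.imwrite("pics/s3.png",cv2.resize(b[120:310,170:320],None,fx=3,fy=3,interpolation=cv2.INTER_CUBIC))
E
```

```text
t 8.2 tcp [ 0.5824 -0.0586  0.183 ] w 0.0694 gf 0.0 F [ 0.3 -0.2 -0.5] q [ 0.01  0.55  0.08  1.67 -0.05  0.93 -1.38]
 turn(units) [ 6.000e-04 -5.000e-04 -9.004e-01]  shift before turn [-1.389  2.094  0.273]  after turn [-2.285 -1.045  0.275]
```

View pics/s3.png

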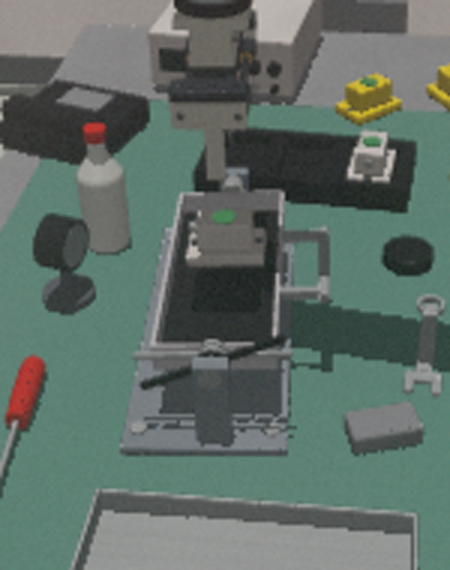

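The first housing sits flat in the pan at crop (225,235), and the second is unmoved at (372,145).

Emit:
jog_arm([
  [0.75,-0.139,0.209,0,0,0,0],
  [0.75,-0.139,0.209,0,0,0,0],
  [0.75,-0.139,0.209,0,0,0,0],
  [0.75,-0.139,0.209,0,0,0,0],
  [0.75,-0.139,0.209,0,0,0,0],
  [0.75,-0.139,0.209,0,0,0,0],
  [0.75,-0.139,0.209,0,0,0,0],
  [0.75,-0.139,0.209,0,0,0,0],
  [0.75,-0.139,0.209,0,0,0,0],
  [0.75,-0.138,0.212,0,0,0,0],
  [0.75,0,0,0.03,0,0,-0.09],
  [0.75,0,0,0.03,0,0,-0.09],
  [0.75,0,0,0.03,0,0,-0.09],
  [0.75,0,0,0.03,0,0,-0.09],
  [0.75,0,0,0.03,0,0,-0.09],
  [0.75,0,0,0.03,0,0,-0.09],
  [0.75,0,0,0.03,0,0,-0.09],
  [0.75,0,0,0.03,0,0,-0.09],
  [0.75,0,0,0.03,0,0,-0.09],
  [0.75,0,0,0,0,0,-0.09],
])

```text
time: 10.35
tcp_pos: [0.4358, -0.3222, 0.1478]
tool_rot: [-0.001, 0.731, 0.682, -0.0]
contact_force: [-1.1, 0.3, -0.5]
grip_width: 0.0698
gripper_force: 0.0
```

```bash
python3 plan.py .4368 -.3227 .039 1.496
```

```text
t 10.3 tcp [ 0.4358 -0.3222  0.1478] w 0.0698 gf 0.0 F [-1.1  0.3 -0.5] q [ 0.8   0.55 -0.3   1.82  0.22  0.81  0.31]
 turn(units) [-0.001  -0.0005  0.0033]  shift before turn [-0.004  0.01   0.907]  after turn [-0.003  0.008  0.907]
```

Emit:
jog_arm([
  [0.75,-0.003,0.008,0.2,0,0,0],
  [0.75,0,0,0.2,0,0,0],
  [0.75,0,0,0.2,0,0,0],
  [0.75,0,0,0.15,0,0,0],
  [0.75,0,0,0.1,0,0,0],
  [0.75,0,0,0.057,0,0,0],
  [0.75,0,0,0,0,0,0],
  [0,0,0,0,0,0,0],
  [0,0,0,0,0,0,0],
  [0,0,0,0,0,0,0],
  [0,0,0,0,0,0,0],
  [0,0,0,0,0,0,0],
  [0,0,0,-0.05,0,0,0],
  [0,0,0,-0.05,0,0,0],
  [0,0,0,-0.1,0,0,0],
  [0,0,0,-0.2,0,0,0],
  [0,0,0,-0.2,0,0,0],
  [0,0,0,-0.2,0,0,0],
  [0,0,0,-0.2,0,0,0],
  [0,0,0,-0.2,0,0,0],
])

```text
time: 12.35
tcp_pos: [0.4372, -0.3227, 0.1855]
tool_rot: [0.0, 0.733, 0.68, 0.0]
contact_force: [0.8, 0.3, -2.0]
grip_width: 0.036
gripper_force: 30.0
```

```bash
python3 plan.py .574 .042 .18 .08
```

```text
t 12.3 tcp [ 0.4372 -0.3227  0.1855] w 0.036 gf 30.0 F [ 0.8  0.3 -2. ] q [ 0.81  0.5  -0.32  1.77  0.2   0.9   0.33]
 turn(units) [ 1.000e-04 -1.000e-04  9.012e-01]  shift before turn [3.116 0.909 0.046]  after turn [ 1.38  -2.938  0.046]
```

Emit:
jog_arm([
  [0,0.312,0.091,0,0,0,0],
  [0,0.312,0.091,0,0,0,0],
  [0,0.312,0.091,0,0,0,0],
  [0,0.312,0.091,0,0,0,0],
  [0,0.312,0.091,0,0,0,0],
  [0,0.312,0.091,0,0,0,0],
  [0,0.312,0.091,0,0,0,0],
  [0,0.312,0.091,0,0,0,0],
  [0,0.312,0.091,0,0,0,0],
  [0,0.308,0.09,0,0,0,0],
  [0,0,0,0,0,0,0.09],
  [0,0,0,0,0,0,0.09],
  [0,0,0,0,0,0,0.09],
  [0,0,0,0,0,0,0.09],
  [0,0,0,0,0,0,0.09],
  [0,0,0,0,0,0,0.09],
  [0,0,0,0,0,0,0.09],
  [0,0,0,0,0,0,0.09],
  [0,0,0,0,0,0,0.09],
  [0,0,0,0,0,0,0.09],
])

```text
time: 14.35
tcp_pos: [0.5739, 0.0422, 0.1844]
tool_rot: [-0.001, 0.999, 0.038, -0.0]
contact_force: [-0.0, 0.1, -3.4]
grip_width: 0.0361
gripper_force: 30.0
```

```bash
python3 plan.py .574 .042 .095 .08
```

```text
t 14.3 tcp [0.5739 0.0422 0.1844] w 0.0361 gf 30.0 F [-0.   0.1 -3.4] q [-0.15  0.53  0.06  1.69 -0.04  0.92 -1.57]
 turn(units) [-0.0006  0.0001 -0.0022]  shift before turn [0.001 0.002 0.745]  after turn [0.001 0.001 0.745]
```

Emit:
jog_arm([
  [0,0,0,0.15,0,0,0],
  [0,0,0,0.15,0,0,0],
  [0,0,0,0.15,0,0,0],
  [0,0,0,0.12,0,0,0],
  [0,0,0,0.1,0,0,0],
  [0,0,0,0.07,0,0,0],
  [0,0,0,0.015,0,0,0],
  [0,0,0,0.01,0,0,0],
  [0,0,0,0.005,0,0,0],
  [0,0,0,0,0,0,0],
])

```text
time: 15.35
tcp_pos: [0.5746, 0.042, 0.0924]
tool_rot: [-0.0, 0.999, 0.041, 0.0]
contact_force: [-1.5, -0.6, 4.8]
grip_width: 0.0357
gripper_force: 30.0
```

Emit:
jog_arm([
  [0.6,0,0,0,0,0,0],
  [0.6,0,0,0,0,0,0],
  [0.6,0,0,0,0,0,0],
  [0.6,0,0,-0.05,0,0,0],
  [0.6,0,0,-0.1,0,0,0],
  [0.6,0,0,-0.2,0,0,0],
  [0.6,0,0,-0.3,0,0,0],
  [0.6,0,0,-0.3,0,0,0],
  [0.5,0,0,0,0,0,0],
])

```text
time: 16.25
tcp_pos: [0.5784, 0.0419, 0.2119]
tool_rot: [-0.0, 0.999, 0.041, 0.007]
contact_force: [0.9, -0.7, 1.8]
grip_width: 0.0514
gripper_force: 0.0
```

```bash
python3 plan.py .473 -.0166 .17 1.651;python3 plan.py .473 -.0166 .17 -1.491;python3 - <<'E'
from bench import r
import cv2,numpy as np
a=r.read_camera("top")["image"];b=r.read_camera("side")["image"]
cv2.imwrite("pics/t4.png",a);cv2.imwrite("pics/s4f.png",b)
cv2.imwrite("pics/s4.png",cv2.resize(b[150:350,180:320],None,fx=3,fy=3,interpolation=cv2.INTER_CUBIC))
E
```

```text
t 16.2 tcp [0.5784 0.0419 0.2119] w 0.0514 gf 0.0 F [ 0.9 -0.7  1.8] q [-0.15  0.5   0.06  1.66 -0.04  0.97 -1.56]
 turn(units) [ 0.0066 -0.0068 -0.9992]  shift before turn [-0.919  0.414  0.337]  after turn [-0.415 -0.914  0.349]
t 16.2 tcp [0.5784 0.0419 0.2119] w 0.0514 gf 0.0 F [ 0.9 -0.7  1.8] q [-0.15  0.5   0.06  1.66 -0.04  0.97 -1.56]
 turn(units) [-0.0068 -0.0066  1.0011]  shift before turn [-0.919  0.414  0.337]  after turn [0.416 0.914 0.349]
```

View pics/s4.png

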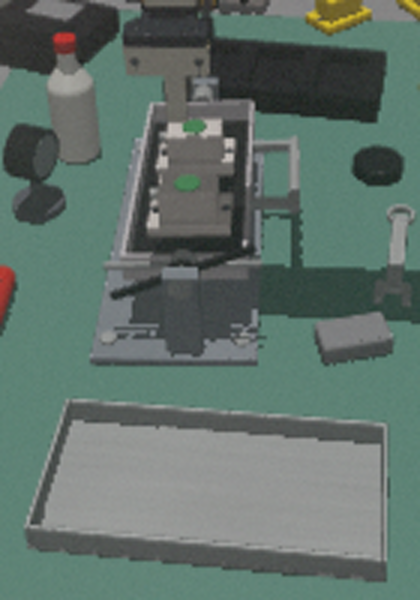

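The side crop shows both housings flat in the pan at (190,145) and (187,205). The index bar and tray are unmoved. Next: the handle.

Emit:
jog_arm([
  [0.38,-0.184,0.083,0,0,0,0],
  [0.38,-0.184,0.083,0,0,0,0],
  [0.38,-0.184,0.083,0,0,0,0],
  [0.38,-0.184,0.083,0,0,0,0],
  [0.38,-0.184,0.083,0,0,0,0],
  [0.38,0,0,0,0,0,-0.091],
  [0.38,0,0,0,0,0,-0.091],
  [0.38,0,0,0,0,0,-0.091],
  [0.38,0,0,0,0,0,-0.091],
  [0.38,0,0,0,0,0,-0.091],
  [0.38,0,0,0,0,0,-0.091],
  [0.38,0,0,0,0,0,-0.091],
  [0.38,0,0,0,0,0,-0.091],
  [0.38,0,0,0,0,0,-0.091],
  [0.38,0,0,0,0,0,-0.091],
  [0.38,0,0,0,0,0,-0.09],
  [0.38,0,0,0.1,0,0,0],
  [0.38,0,0,0.1,0,0,0],
  [0.38,0,0,0.1,0,0,0],
  [0.38,0,0,0,0,0,0],
])

```text
time: 18.35
tcp_pos: [0.4663, -0.0171, 0.1672]
tool_rot: [-0.002, 0.678, 0.735, -0.002]
contact_force: [-1.0, 0.8, -0.9]
grip_width: 0.0354
gripper_force: 0.0
```

```bash
python3 plan.py .473 -.0166 .073 1.651;python3 - <<'E'
from h import *
b=cv2.imread("pics/s4f.png")
# index bar angle & level pointer: dark pixels in side
g=cv2.cvtColor(b,cv2.COLOR_BGR2GRAY)
# overlay model of index bar for candidate angles: mean darkness along line
from scipy.ndimage import map_coordinates
def pan(x,L): return L@R.from_euler('ZY',[x[3],x[4]]).as_matrix().T+x[:3]
x=[.5776,-.0082,.0875,.08]
best=[]
for a in np.arange(.3,.6,.02):
  for dx in np.arange(-3,3.1,1):
   for dy in np.arange(-6,3.1,1):
    s=np.r_[np.linspace(-.073,-.025,20),np.linspace(.03,.073,20)]
    q=proj("side",pan([*x,a],np.c_[s,0*s+.153,0*s]))+[dx,dy]
    best.append((map_coordinates(g,[q[:,1],q[:,0]],order=1).mean(),round(a,3),dx,dy))
best.sort();print(best[:6])
E
```

```text
t 18.4 tcp [ 0.4663 -0.0171  0.1672] w 0.0354 gf 0.0 F [-1.   0.8 -0.9] q [ 0.22  0.42 -0.31  1.99  0.18  0.76 -0.12]
 turn(units) [-0.0038 -0.0004  0.001 ]  shift before turn [-0.001  0.061  0.785]  after turn [-0.     0.056  0.785]
[(np.float64(44.2), np.float64(0.42), np.float64(1.0), np.float64(0.0)), (np.float64(44.375), np.float64(0.44), np.float64(1.0), np.float64(0.0)), (np.float64(44.4), np.float64(0.42), np.float64(0.0), np.float64(0.0)), (np.float64(44.45), np.float64(0.44), np.float64(0.0), np.float64(0.0)), (np.float64(46.025), np.float64(0.46), np.float64(0.0), np.float64(0.0)), (np.float64(46.15), np.float64(0.4), np.float64(0.0), np.float64(0.0))]
```

Emit:
jog_arm([
  [0.38,0,0.056,0.1,0,0,0],
  [0.38,0,0,0.15,0,0,0],
  [0.38,0,0,0.15,0,0,0],
  [0.38,0,0,0.1,0,0,0],
  [0.38,0,0,0.1,0,0,0],
  [0.38,0,0,0.1,0,0,0],
  [0.38,0,0,0.085,0,0,0],
  [0.38,0,0,0,0,0,0],
])

```text
time: 19.15
tcp_pos: [0.4745, -0.0163, 0.0738]
tool_rot: [-0.001, 0.678, 0.735, -0.001]
contact_force: [0.4, -0.6, -1.2]
grip_width: 0.0353
gripper_force: 0.0
```

```bash
python3 plan.py .473 -.0166 .073 1.651;python3 - <<'E'
from bench import r
import cv2,numpy as np
a=r.read_camera("top")["image"];b=r.read_camera("side")["image"]
a=cv2.resize(a[130:240,150:300],None,fx=3,fy=3,interpolation=cv2.INTER_CUBIC)
b=cv2.resize(b[130:280,215:325],None,fx=3,fy=3,interpolation=cv2.INTER_CUBIC)
d=np.zeros((450,790,3),np.uint8); d[:a.shape[0],:450]=a; d[:,455:785]=b
cv2.imwrite("pics/h5.png",d)
E
```

```text
t 19.1 tcp [ 0.4745 -0.0163  0.0738] w 0.0353 gf 0.0 F [ 0.4 -0.6 -1.2] q [ 0.16  0.58 -0.24  2.07  0.27  0.53 -0.2 ]
 turn(units) [-0.0017 -0.0002  0.0011]  shift before turn [-0.002 -0.013  0.007]  after turn [-0.002 -0.013  0.007]
```

View pics/h5.png

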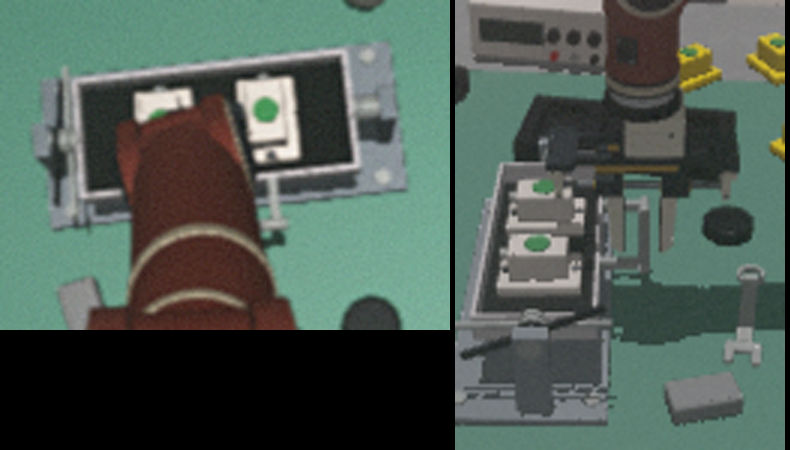

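The fingers straddle the handle bar (right panel, 615–665, 225), and both housings lie in the pan. Closing, then tilting the first part of the way.

Emit:
jog_arm([
  [0,0,0,0,0,0,0],
  [0,0,0,0,0,0,0],
  [0,0,0,0,0,0,0],
  [0,0,0,0,0,0,0],
  [0,0,-0.0031,-0.0175,0.0127,0,0],
  [0,0,-0.0031,-0.0175,0.0127,0,0],
  [0,0,-0.0031,-0.0175,0.0127,0,0],
  [0,0,-0.0031,-0.0175,0.0127,0,0],
  [0,0,-0.0031,-0.0175,0.0127,0,0],
  [0,0,-0.0031,-0.0175,0.0127,0,0],
  [0,0,-0.0031,-0.0175,0.0127,0,0],
  [0,0,-0.0031,-0.0175,0.0127,0,0],
  [0,0,-0.0031,-0.0175,0.0127,0,0],
  [0,0,-0.0031,-0.0175,0.0127,0,0],
  [0,0,0,0,0,0,0],
])

```text
time: 20.75
tcp_pos: [0.4719, -0.0168, 0.0955]
tool_rot: [-0.069, 0.674, 0.732, -0.075]
contact_force: [-2.9, -1.2, -4.8]
grip_width: 0.0114
gripper_force: 30.0
```

```bash
python3 plan.py .473 -.0166 .073 1.651
```

```text
t 20.8 tcp [ 0.4719 -0.0168  0.0955] w 0.0114 gf 30.0 F [-2.9 -1.2 -4.8] q [ 0.16  0.62 -0.27  1.89  0.21  0.86 -0.15]
 turn(units) [-0.1293  0.      0.0009]  shift before turn [0.001 0.047 0.182]  after turn [0.001 0.009 0.188]
```

Emit:
jog_arm([
  [0,0,-0.0031,-0.0175,0.0127,0,0],
  [0,0,-0.0031,-0.0175,0.0127,0,0],
  [0,0,-0.0031,-0.0175,0.0127,0,0],
  [0,0,-0.0031,-0.0175,0.0127,0,0],
  [0,0,-0.0031,-0.0175,0.0127,0,0],
  [0,0,-0.0031,-0.0175,0.0127,0,0],
  [0,0,-0.0031,-0.0175,0.0127,0,0],
  [0,0,-0.0031,-0.0175,0.0127,0,0],
  [0,0,-0.0031,-0.0175,0.0127,0,0],
  [0,0,-0.0031,-0.0175,0.0127,0,0],
  [0,0,-0.0031,-0.0175,0.0127,0,0],
  [0,0,0,0,0,0,0],
])

```text
time: 21.95
tcp_pos: [0.4761, -0.0164, 0.1195]
tool_rot: [-0.141, 0.663, 0.719, -0.154]
contact_force: [-2.3, -0.7, -5.0]
grip_width: 0.0112
gripper_force: 30.0
```

```bash
python3 plan.py .473 -.0166 .073 1.651;python3 - <<'E'
from bench import r
import cv2,numpy as np
b=r.read_camera("side")["image"];cv2.imwrite("pics/s6f.png",b)
b=cv2.resize(b[180:280,205:285],None,fx=6,fy=6,interpolation=cv2.INTER_CUBIC)
cv2.imwrite("pics/s6.png",b)
E
```

```text
t 21.9 tcp [ 0.4761 -0.0164  0.1195] w 0.0112 gf 30.0 F [-2.3 -0.7 -5. ] q [ 0.14  0.7  -0.27  1.69  0.18  1.2  -0.13]
 turn(units) [-0.2677  0.0003  0.0009]  shift before turn [0.    0.134 0.364]  after turn [ 0.    -0.026  0.387]
```

View pics/s6.png

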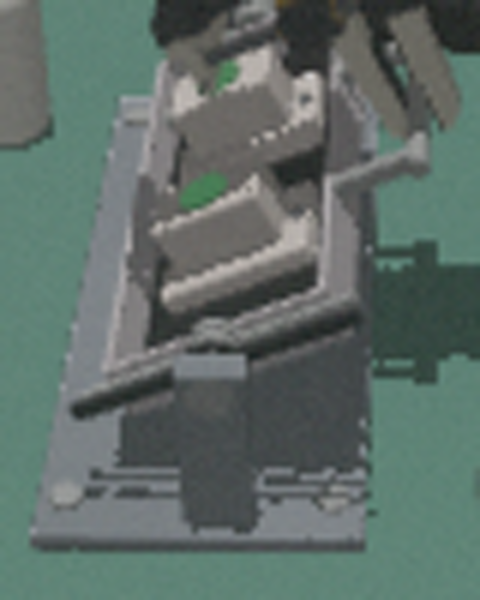

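The pan is tilted about in line with the black bar: bar (75,408)–(355,310), rim (110,370)–(325,290), housings in place. I check both slopes numerically.

```bash
python3 - <<'E'
from h import *
def pan(x,L): return L@R.from_euler('ZY',[x[3],x[4]]).as_matrix().T+x[:3]
C=lambda q:((q-[205,180])*6).round()
for a in(.38,.42,.46,.5):
    for nm,L in(("rim",[(.06,.135,.0055),(-.06,.135,.0055)]),("bar",[(.075,.153,0),(-.075,.153,0)]),("handle",[(-.105,.06,0)])):
        q=C(proj("side",pan([.5776,-.0082,.0875,.08,a],np.array(L))))
        print(a,nm,q.tolist(),"" if len(q)<2 else ((q[1]-q[0])[1]/(q[1]-q[0])[0]).round(3))
E
```

```text
0.38 rim [[94.0, 364.0], [324.0, 295.0]] -0.3
0.38 bar [[66.0, 406.0], [358.0, 319.0]] -0.298
0.38 handle [[420.0, 179.0]] 
0.42 rim [[96.0, 367.0], [322.0, 291.0]] -0.336
0.42 bar [[69.0, 410.0], [355.0, 315.0]] -0.332
0.42 handle [[417.0, 172.0]] 
0.46 rim [[98.0, 371.0], [319.0, 288.0]] -0.376
0.46 bar [[72.0, 414.0], [352.0, 310.0]] -0.371
0.46 handle [[413.0, 166.0]] 
0.5 rim [[101.0, 374.0], [316.0, 284.0]] -0.419
0.5 bar [[76.0, 419.0], [349.0, 306.0]] -0.414
0.5 handle [[409.0, 160.0]]
```

Both slopes give about 0.44 rad, so they agree. Hold for three seconds.

Emit:
jog_arm([
  [0,0,0,0,0,0,0],
  [0,0,0,0,0,0,0],
  [0,0,0,0,0,0,0],
  [0,0,0,0,0,0,0],
  [0,0,0,0,0,0,0],
  [0,0,0,0,0,0,0],
  [0,0,0,0,0,0,0],
  [0,0,0,0,0,0,0],
  [0,0,0,0,0,0,0],
  [0,0,0,0,0,0,0],
  [0,0,0,0,0,0,0],
  [0,0,0,0,0,0,0],
  [0,0,0,0,0,0,0],
  [0,0,0,0,0,0,0],
  [0,0,0,0,0,0,0],
  [0,0,0,0,0,0,0],
  [0,0,0,0,0,0,0],
  [0,0,0,0,0,0,0],
  [0,0,0,0,0,0,0],
  [0,0,0,0,0,0,0],
])

```text
time: 24.0
tcp_pos: [0.4762, -0.0163, 0.1196]
tool_rot: [-0.141, 0.663, 0.719, -0.153]
contact_force: [-2.7, -1.7, -7.1]
grip_width: 0.0109
gripper_force: 30.0
```

Emit:
jog_arm([
  [0,0,0,0,0,0,0],
  [0,0,0,0,0,0,0],
  [0,0,0,0,0,0,0],
  [0,0,0,0,0,0,0],
  [0,0,0,0,0,0,0],
  [0,0,0,0,0,0,0],
  [0,0,0,0,0,0,0],
  [0,0,0,0,0,0,0],
  [0,0,0,0,0,0,0],
  [0,0,0,0,0,0,0],
  [0,0,0,0,0,0,0],
  [0,0,0,0,0,0,0],
  [0,0,0,0,0,0,0],
  [0,0,0,0,0,0,0],
  [0,0,0,0,0,0,0],
])

```text
time: 25.5
tcp_pos: [0.4762, -0.0164, 0.1196]
tool_rot: [-0.141, 0.663, 0.719, -0.153]
contact_force: [-2.1, -1.4, -5.4]
grip_width: 0.0108
gripper_force: 30.0
```

```bash
python3 plan.py .473 -.0166 .073 1.651;python3 - <<'E'
from bench import r
import cv2,numpy as np
b=r.read_camera("side")["image"];a=cv2.imread("pics/s6f.png")
print(cv2.absdiff(a,b)[190:300,200:290].mean(), (cv2.absdiff(a,b)[190:300,200:290].max(2)>60).sum())
E
```

```text
t 25.5 tcp [ 0.4762 -0.0164  0.1196] w 0.0108 gf 30.0 F [-2.1 -1.4 -5.4] q [ 0.14  0.7  -0.27  1.69  0.18  1.2  -0.13]
 turn(units) [-2.667e-01  2.000e-04  9.000e-04]  shift before turn [0.    0.134 0.366]  after turn [ 0.    -0.027  0.388]
1.9064983164983165 2
```

Emit:
jog_arm([
  [0,0,0.0031,0.0175,-0.0127,0,0],
  [0,0,0.0031,0.0175,-0.0127,0,0],
  [0,0,0.0031,0.0175,-0.0127,0,0],
  [0,0,0.0031,0.0175,-0.0127,0,0],
  [0,0,0.0031,0.0175,-0.0127,0,0],
  [0,0,0.0031,0.0175,-0.0127,0,0],
  [0,0,0.0031,0.0175,-0.0127,0,0],
  [0,0,0.0031,0.0175,-0.0127,0,0],
  [0,0,0.0031,0.0175,-0.0127,0,0],
  [0,0,0.0031,0.0175,-0.0127,0,0],
  [0,0,0.0031,0.0175,-0.0127,0,0],
  [0,0,0.0031,0.0175,-0.0127,0,0],
  [0,0,0.0031,0.0175,-0.0127,0,0],
  [0,0,0.0031,0.0175,-0.0127,0,0],
  [0,0,0.0031,0.0175,-0.0127,0,0],
  [0,0,0.0031,0.0175,-0.0127,0,0],
  [0,0,0.0031,0.0175,-0.0127,0,0],
  [0,0,0.0031,0.0175,-0.0127,0,0],
  [0,0,0.0031,0.0175,-0.0127,0,0],
  [0,0,0.0031,0.0175,-0.0127,0,0],
])

```text
time: 27.55
tcp_pos: [0.4728, -0.0167, 0.0781]
tool_rot: [-0.007, 0.678, 0.735, -0.007]
contact_force: [-3.5, -1.7, 4.0]
grip_width: 0.0108
gripper_force: 30.0
```

```bash
python3 plan.py .4733 -.0166 .072 1.651
```

```text
t 27.6 tcp [ 0.4728 -0.0167  0.0781] w 0.0108 gf 30.0 F [-3.5 -1.7  4. ] q [ 0.16  0.58 -0.25  2.05  0.26  0.56 -0.2 ]
 turn(units) [-0.0126  0.0002  0.0006]  shift before turn [0.    0.005 0.051]  after turn [0.    0.004 0.051]
```

Emit:
jog_arm([
  [0,0,0.002,0.0175,-0.006,0,0],
  [0,0,0.001,0.0175,-0.006,0,0],
  [0,0,0,0.015,0,0,0],
  [0,0,0,0,0,0,0],
  [0,0,0,0,0,0,0],
  [0,0,0,0,0,0,0],
  [0,0,0,0,0,0,0],
])

```text
time: 28.25
tcp_pos: [0.473, -0.0166, 0.072]
tool_rot: [-0.001, 0.678, 0.735, -0.001]
contact_force: [-5.5, -1.8, 5.4]
grip_width: 0.011
gripper_force: 30.0
```

```bash
python3 plan.py .4733 -.0166 .072 1.651;python3 - <<'E'
from bench import r
import cv2,numpy as np
b=r.read_camera("side")["image"];cv2.imwrite("pics/s7f.png",b)
b=cv2.resize(b[180:280,205:305],None,fx=6,fy=6,interpolation=cv2.INTER_CUBIC)
cv2.imwrite("pics/s7.png",b)
E
```

```text
t 28.2 tcp [ 0.473  -0.0166  0.072 ] w 0.011 gf 30.0 F [-5.5 -1.8  5.4] q [ 0.16  0.58 -0.24  2.07  0.27  0.52 -0.2 ]
 turn(units) [-0.0014  0.0002  0.0006]  shift before turn [ 0.     0.003 -0.   ]  after turn [ 0.     0.003 -0.   ]
```

View pics/s7.png

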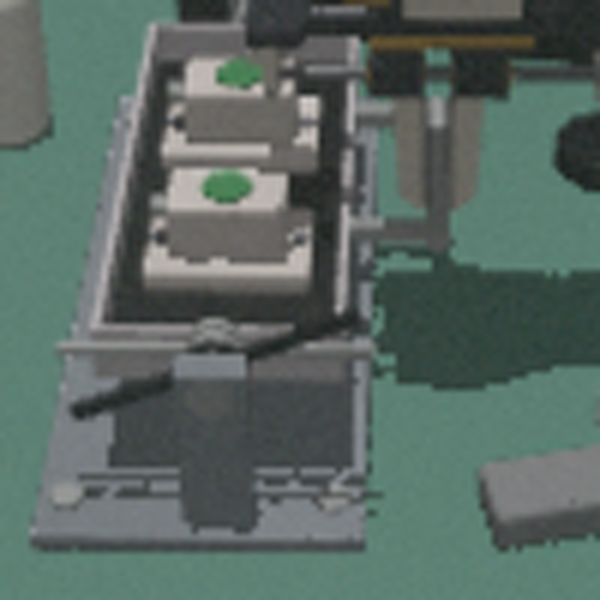

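The pan is level again (grey pointer (60,348)–(370,352) horizontal), with both housings in it at (230,80) and (227,187). Release and rise.

Emit:
jog_arm([
  [0.38,0,0,0,0,0,0],
  [0.38,0,0,0,0,0,0],
  [0.38,0,0,0,0,0,0],
  [0.38,0,0,-0.1,0,0,0],
  [0.38,0,0,-0.2,0,0,0],
  [0.38,0,0,-0.25,0,0,0],
  [0.5,0,0,-0.25,0,0,0],
  [0.6,0,0,-0.25,0,0,0],
  [0.6,0,0,0,0,0,0],
])

```text
time: 29.2
tcp_pos: [0.4779, -0.0156, 0.2012]
tool_rot: [0.003, 0.678, 0.735, 0.004]
contact_force: [0.1, -0.3, 0.0]
grip_width: 0.0536
gripper_force: 0.0
```

```bash
cat > look.py <<'E'
from h import *
from bench import r
import sys
a=r.read_camera("top")["image"];b=r.read_camera("side")["image"]
t=sys.argv[1];cv2.imwrite(f"pics/T{t}.png",a);cv2.imwrite(f"pics/S{t}.png",b)
for nm,im,lo in(("top",a,(50,120,60)),("side",b,(45,110,60))):
    for c,n in blobs(im,lo,(75,255,255),5):
        w=onz(nm,c,.1165); 
        if n<80: print(nm,c,n,"z.1165->",w.round(4),"z.046->",onz(nm,c,.048).round(4))
E
python3 look.py 8; python3 plan.py .5825 -.0585 .19 .08
```

```text
top [238.33 166.38] 21 z.1165-> [ 0.5855 -0.0578] z.046-> [ 0.6032 -0.0539]
top [398.3  212.14] 37 z.1165-> [ 0.4429 -0.5008] z.046-> [ 0.4523 -0.5231]
top [416.87 255.87] 39 z.1165-> [ 0.3219 -0.5407] z.046-> [ 0.3241 -0.5654]
t 29.3 tcp [ 0.475  -0.0162  0.1977] w 0.0553 gf 0.0 F [ 0.2  0.2 -0.3] q [ 0.23  0.39 -0.33  1.93  0.17  0.84 -0.11]
 turn(units) [ 6.0000e-04 -7.0000e-04  1.0012e+00]  shift before turn [-0.425  0.864  0.065]  after turn [0.865 0.423 0.064]
```

Emit:
jog_arm([
  [0.75,-0.107,0.222,0,0,0,0],
  [0.75,-0.107,0.222,0,0,0,0],
  [0.75,-0.107,0.222,0,0,0,0],
  [0.75,-0.107,0.222,0,0,0,0],
  [0.75,0,0,0,0,0,0.091],
  [0.75,0,0,0,0,0,0.091],
  [0.75,0,0,0,0,0,0.091],
  [0.75,0,0,0,0,0,0.091],
  [0.75,0,0,0,0,0,0.091],
  [0.75,0,0,0,0,0,0.091],
  [0.75,0,0,0,0,0,0.091],
  [0.75,0,0,0,0,0,0.091],
  [0.75,0,0,0,0,0,0.091],
  [0.75,0,0,0,0,0,0.091],
  [0.75,0,0,0,0,0,0.091],
  [0.75,0,0,0,0,0,0],
])

```text
time: 30.9
tcp_pos: [0.584, -0.0585, 0.1952]
tool_rot: [0.0, 0.999, 0.04, -0.002]
contact_force: [0.1, 0.1, -0.6]
grip_width: 0.0696
gripper_force: 0.0
```

```bash
python3 plan.py .585 -.0585 .0925 .08; python3 look.py 9
```

```text
t 30.9 tcp [ 0.584  -0.0585  0.1952] w 0.0696 gf 0.0 F [ 0.1  0.1 -0.6] q [-0.02  0.54  0.13  1.64 -0.08  0.96 -1.35]
 turn(units) [0.0001 0.0028 0.0005]  shift before turn [0.012 0.    0.856]  after turn [0.009 0.    0.856]
top [398.29 212.15] 34 z.1165-> [ 0.4429 -0.5008] z.046-> [ 0.4522 -0.5231]
top [416.86 255.84] 37 z.1165-> [ 0.322  -0.5407] z.046-> [ 0.3242 -0.5654]
side [244.11 192.11] 9 z.1165-> [ 0.5838 -0.0544] z.046-> [ 0.603  -0.1544]
```

Emit:
jog_arm([
  [0.75,0.009,0,0.2,0,0,0],
  [0.75,0,0,0.2,0,0,0],
  [0.75,0,0,0.18,0,0,0],
  [0.75,0,0,0.13,0,0,0],
  [0.75,0,0,0.09,0,0,0],
  [0.75,0,0,0.05,0,0,0],
  [0.75,0,0,0,0,0,0],
  [0,0,0,0,0,0,0],
  [0,0,0,0,0,0,0],
  [0,0,0,0,0,0,0],
  [0,0,0,0,0,0,0],
  [0,0,0,0,0,0,0],
  [0,0,0,-0.05,0,0,0],
  [0,0,0,-0.05,0,0,0],
  [0,0,0,-0.1,0,0,0],
  [0,0,0,-0.2,0,0,0],
  [0,0,0,-0.2,0,0,0],
  [0,0,0,-0.2,0,0,0],
  [0,0,0,-0.15,0,0,0],
])

```text
time: 32.9
tcp_pos: [0.5863, -0.059, 0.2117]
tool_rot: [0.0, 0.999, 0.04, 0.001]
contact_force: [0.4, -0.0, -3.3]
grip_width: 0.0356
gripper_force: 30.0
```

```bash
python3 look.py 10; python3 plan.py .5954 .3176 .19 1.581; python3 - <<'E'
from h import *
a=cv2.imread("pics/top0.png").astype(int)[140:260,80:150];b=cv2.imread("pics/T10.png").astype(int)[140:260,80:150]
print("tray diff",(abs(a-b).max(2)>50).sum())
E
```

```text
top [398.36 212.19] 36 z.1165-> [ 0.4428 -0.501 ] z.046-> [ 0.4521 -0.5233]
top [416.84 255.95] 37 z.1165-> [ 0.3217 -0.5406] z.046-> [ 0.3238 -0.5653]
t 33.0 tcp [ 0.5878 -0.0592  0.2128] w 0.0359 gf 30.0 F [ 0.9  0.6 -2.1] q [-0.02  0.53  0.13  1.62 -0.08  0.99 -1.36]
 turn(units) [ 0.0036 -0.0027 -0.9556]  shift before turn [ 0.313 -3.125  0.189]  after turn [3.139 0.095 0.19 ]
tray diff 227
```

```bash
python3 - <<'E'
import cv2,numpy as np
a=cv2.imread("pics/top0.png");b=cv2.imread("pics/T10.png");s=cv2.imread("pics/S10.png")
f=lambda x:cv2.resize(x[140:260,80:180],None,fx=2.6,fy=2.6,interpolation=cv2.INTER_CUBIC)
d=np.zeros((420,790,3),np.uint8);x=f(b);d[:x.shape[0],:260]=x
y=cv2.resize(s[150:345,170:335],None,fx=2.15,fy=2.15,interpolation=cv2.INTER_CUBIC);print(x.shape,y.shape);d[:y.shape[0],270:270+y.shape[1]]=y
cv2.imwrite("pics/c10.png",d)
E
```

```text
(312, 260, 3) (419, 355, 3)
```

View pics/c10.png

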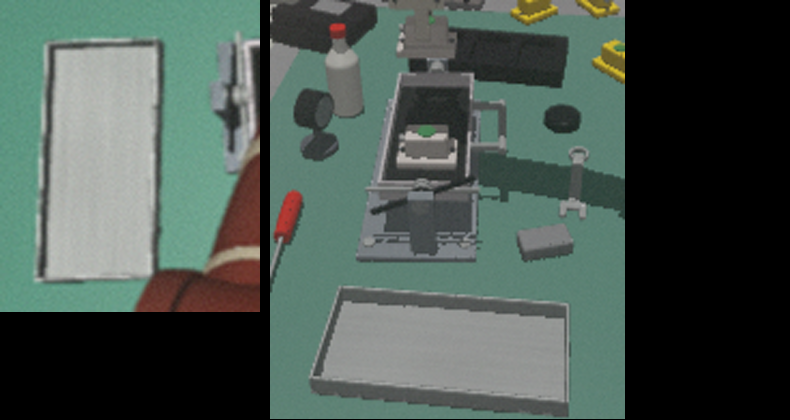

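Tray corners are unchanged in the top panel ((47,41), (161,39), (156,277), (37,280)). The other housing is still in the pan at right (427,145), and the pan is level. Carrying the held one to the tray.

Emit:
jog_arm([
  [0,0.0196,-0.3134,0,0,0,0],
  [0,0.0196,-0.3134,0,0,0,0],
  [0,0.0196,-0.3134,0,0,0,0],
  [0,0.0196,-0.3134,0,0,0,0],
  [0,0.0196,-0.3134,0,0,0,0],
  [0,0.0196,-0.3134,0,0,0,0],
  [0,0.0196,-0.3134,0,0,0,0],
  [0,0.0196,-0.3134,0,0,0,0],
  [0,0.0196,-0.3134,0,0,0,0],
  [0,0.0196,-0.3134,0,0,0,0],
  [0,0,0,0,0,0,-0.09],
  [0,0,0,0,0,0,-0.09],
  [0,0,0,0,0,0,-0.09],
  [0,0,0,0,0,0,-0.09],
  [0,0,0,0,0,0,-0.09],
  [0,0,0,0,0,0,-0.09],
  [0,0,0,0,0,0,-0.09],
  [0,0,0,0,0,0,-0.09],
  [0,0,0,0,0,0,-0.09],
  [0,0,0,0,0,0,-0.09],
])

```text
time: 35.0
tcp_pos: [0.5786, 0.3172, 0.2078]
tool_rot: [-0.001, 0.732, 0.681, -0.002]
contact_force: [-0.7, 1.1, -3.6]
grip_width: 0.0358
gripper_force: 30.0
```

```bash
python3 plan.py .581 .3175 .026 1.581
```

```text
t 35.0 tcp [0.5786 0.3172 0.2078] w 0.0358 gf 30.0 F [-0.7  1.1 -3.6] q [-0.39  0.65 -0.27  1.4   0.18  1.12 -0.75]
 turn(units) [-0.002   0.0011 -0.0519]  shift before turn [0.007 0.025 1.515]  after turn [0.002 0.02  1.515]
```

Emit:
jog_arm([
  [0,0.002,0.02,0.1,0,0,-0.052],
  [0,0,0,0.2,0,0,0],
  [0,0,0,0.2,0,0,0],
  [0,0,0,0.2,0,0,0],
  [0,0,0,0.2,0,0,0],
  [0,0,0,0.2,0,0,0],
  [0,0,0,0.15,0,0,0],
  [0,0,0,0.1,0,0,0],
  [0,0,0,0.07,0,0,0],
  [0,0,0,0.05,0,0,0],
  [0,0,0,0.02,0,0,0],
  [0,0,0,0,0,0,0],
])

```text
time: 36.2
tcp_pos: [0.5816, 0.3181, 0.0306]
tool_rot: [-0.0, 0.705, 0.709, -0.0]
contact_force: [0.3, 0.8, -3.4]
grip_width: 0.0358
gripper_force: 30.0
```

```bash
python3 plan.py .581 .3175 .0245 1.581
```

```text
t 36.2 tcp [0.5816 0.3181 0.0306] w 0.0358 gf 30.0 F [ 0.3  0.8 -3.4] q [-0.4   0.85 -0.24  1.55  0.26  0.77 -0.74]
 turn(units) [-0.0004 -0.0002 -0.0035]  shift before turn [-0.005 -0.005  0.051]  after turn [-0.005 -0.005  0.051]
```

Emit:
jog_arm([
  [0,0,0,0.02,0,0,0],
  [0,0,0,0.015,0,0,0],
  [0,0,0,0.01,0,0,0],
  [0,0,0,0.005,0,0,0],
  [0,0,0,0,0,0,0],
])

```text
time: 36.7
tcp_pos: [0.5822, 0.3186, 0.0295]
tool_rot: [0.0, 0.706, 0.709, 0.001]
contact_force: [-4.8, -3.4, 16.7]
grip_width: 0.0356
gripper_force: 30.0
```

Emit:
jog_arm([
  [0,0,0,-0.03,0,0,0],
  [0.3,0,0,0,0,0,0],
  [0.55,0,0,0,0,0,0],
  [0.55,0,0,0,0,0,0],
  [0.55,0,0,0,0,0,0],
  [0.55,0,0,-0.05,0,0,0],
  [0.55,0,0,-0.1,0,0,0],
  [0.55,0,0,-0.2,0,0,0],
  [0.55,0,0,-0.25,0,0,0],
  [0.55,0,0,-0.25,0,0,0],
  [0.55,0,0,-0.25,0,0,0],
  [0.6,0,0,-0.25,0,0,0],
  [0.6,0,0,-0.15,0,0,0],
  [0.6,0,0,0,0,0,0],
])

```text
time: 38.1
tcp_pos: [0.5833, 0.3194, 0.2126]
tool_rot: [0.001, 0.705, 0.709, 0.004]
contact_force: [-0.5, -0.3, -0.1]
grip_width: 0.0557
gripper_force: 0.0
```

```bash
python3 plan.py .5765 .042 .2 .08; python3 look.py 11; python3 - <<'E'
import cv2,numpy as np
b=cv2.imread("pics/T11.png");s=cv2.imread("pics/S11.png")
d=np.zeros((560,790,3),np.uint8);x=cv2.resize(b[140:260,80:190],None,fx=3.5,fy=3.5,interpolation=cv2.INTER_CUBIC);d[:x.shape[0],:x.shape[1]]=x
y=cv2.resize(s[160:345,190:315],None,fx=3,fy=3,interpolation=cv2.INTER_CUBIC);d[:y.shape[0],400:400+y.shape[1]]=y
cv2.imwrite("pics/c11.png",d)
E
```

```text
t 38.1 tcp [0.5833 0.3194 0.2126] w 0.0557 gf 0.0 F [-0.5 -0.3 -0.1] q [-0.38  0.66 -0.29  1.39  0.19  1.12 -0.69]
 turn(units) [ 0.001  -0.0052  0.952 ]  shift before turn [-2.312 -0.067  0.094]  after turn [-0.241  2.3    0.105]
top [203.29 170.57] 28 z.1165-> [0.5757 0.0427] z.046-> [0.5929 0.0525]
top [107.42 178.98] 43 z.1165-> [0.558  0.3179] z.046-> [0.5741 0.344 ]
top [398.14 212.11] 37 z.1165-> [ 0.443  -0.5004] z.046-> [ 0.4524 -0.5227]
top [416.86 255.84] 37 z.1165-> [ 0.322  -0.5407] z.046-> [ 0.3242 -0.5654]
```

View pics/c11.png

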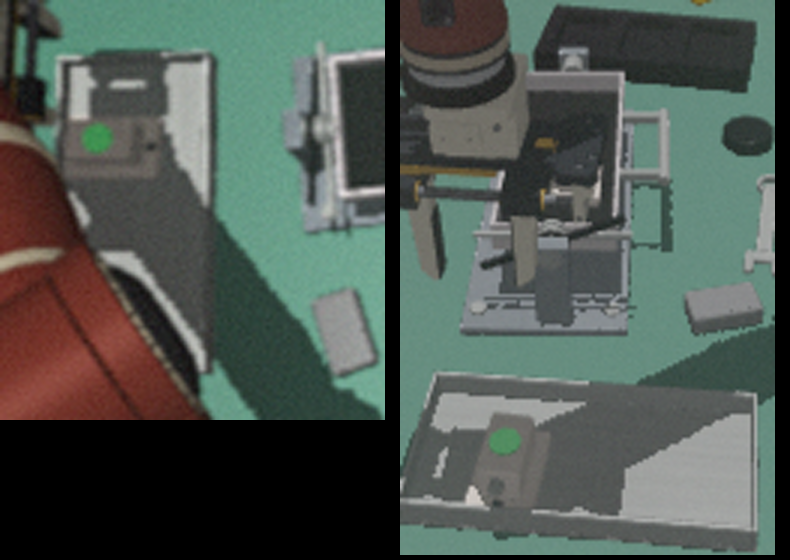

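The first housing is in the tray, but its vial at top-crop (97,139) is about 25 mm towards +y, so it may be leaning on the wall. I move to the second housing and look again from there.

Emit:
jog_arm([
  [0.75,-0.289,-0.008,0,0,0,0],
  [0.75,-0.289,-0.008,0,0,0,0],
  [0.75,-0.289,-0.008,0,0,0,0],
  [0.75,-0.289,-0.008,0,0,0,0],
  [0.75,-0.289,-0.008,0,0,0,0],
  [0.75,-0.289,-0.008,0,0,0,0],
  [0.75,-0.289,-0.008,0,0,0,0],
  [0.75,-0.289,-0.008,0,0,0,0],
  [0.75,0,0,0.01,0,0,0.0865],
  [0.75,0,0,0.01,0,0,0.0865],
  [0.75,0,0,0.01,0,0,0.0865],
  [0.75,0,0,0.01,0,0,0.0865],
  [0.75,0,0,0.01,0,0,0.0865],
  [0.75,0,0,0.01,0,0,0.0865],
  [0.75,0,0,0.01,0,0,0.0865],
  [0.75,0,0,0.01,0,0,0.0865],
  [0.75,0,0,0.01,0,0,0.0865],
  [0.75,0,0,0.01,0,0,0.0865],
  [0.75,0,0,0.01,0,0,0.0865],
])

```text
time: 40.1
tcp_pos: [0.5739, 0.0403, 0.193]
tool_rot: [0.0, 0.999, 0.038, -0.002]
contact_force: [1.1, -0.1, 0.3]
grip_width: 0.0698
gripper_force: 0.0
```

```bash
python3 plan.py .577 .0423 .0925 .08; python3 look.py 12; python3 - <<'E'
import cv2,numpy as np
b=cv2.imread("pics/T12.png");s=cv2.imread("pics/S12.png")
d=np.zeros((590,795,3),np.uint8);x=cv2.resize(b[145:257,85:150],None,fx=5.2,fy=5.2,interpolation=cv2.INTER_CUBIC);d[:x.shape[0],:x.shape[1]]=x
y=cv2.resize(s[255:345,185:315],None,fx=3.4,fy=3.4,interpolation=cv2.INTER_CUBIC);d[:y.shape[0],345:345+y.shape[1]]=y
y=cv2.resize(s[190:255,185:315],None,fx=3.4,fy=3.4,interpolation=cv2.INTER_CUBIC);d[310:310+y.shape[0],345:345+y.shape[1]]=y
cv2.imwrite("pics/c12.png",d)
E
```

```text
t 40.1 tcp [0.5739 0.0403 0.193 ] w 0.0698 gf 0.0 F [ 1.1 -0.1  0.3] q [-0.18  0.53  0.11  1.68 -0.07  0.94 -1.54]
 turn(units) [ 0.0001  0.0031 -0.0031]  shift before turn [ 0.031 -0.015  0.837]  after turn [ 0.027 -0.014  0.837]
top [203.06 170.33] 36 z.1165-> [0.5764 0.0434] z.046-> [0.5937 0.0532]
top [107.41 179.28] 29 z.1165-> [0.5571 0.3179] z.046-> [0.5732 0.344 ]
top [398.14 212.14] 37 z.1165-> [ 0.443  -0.5004] z.046-> [ 0.4523 -0.5227]
top [416.87 255.87] 39 z.1165-> [ 0.3219 -0.5407] z.046-> [ 0.3241 -0.5654]
side [242.33 211.  ] 9 z.1165-> [0.5732 0.0457] z.046-> [ 0.5912 -0.044 ]
```

View pics/c12.png

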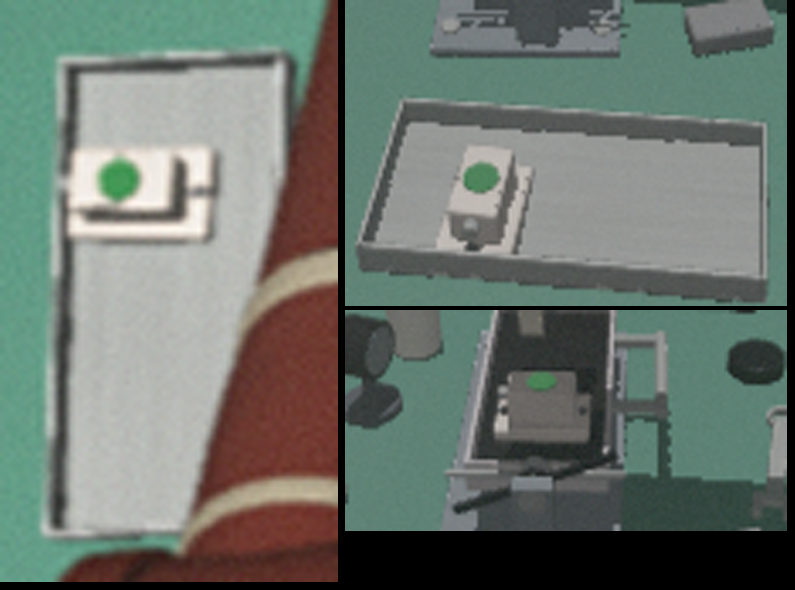

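```bash
python3 - <<'E'
from h import *
T=lambda u,v:(85+u/5.2-.4,145+v/5.2-.4);S=lambda u,v:(185+(u-345)/3.4-.35,255+v/3.4-.35)
print("vial",tri(T(118,180),S(480,178)))
print("-y-x",tri(T(213,240),S(532,168)),"+y-x",tri(T(70,240),S(518,252)))
print("block top -y-x",tri(T(175,212),S(515,152)),"+y-x",tri(T(83,212),S(500,216)))
print("tray +y wall",onz("top",T(62,62),.028),onz("top",T(46,532),.028),"-y,+x",onz("top",T(290,53),.028))
E
```

```text
vial [0.57216638 0.34332833 0.0506129 ]
-y-x [0.54369907 0.29951023 0.01121191] +y-x [0.54144146 0.38057638 0.02333304]
block top -y-x [0.55359054 0.31178431 0.04302225] +y-x [0.5548365  0.36642751 0.04162695]
tray +y wall [0.65154206 0.38927054] [0.37151317 0.38386875] -y,+x [0.65349525 0.25194261]
```

The vial triangulates to z = 0.0506 and both block-top ends are level, so the first housing lies flat in the tray against its +y wall, within limits. Grasping the second.

Emit:
jog_arm([
  [0.75,0.027,-0.014,0.2,0,0,0],
  [0.75,0,0,0.2,0,0,0],
  [0.75,0,0,0.18,0,0,0],
  [0.75,0,0,0.13,0,0,0],
  [0.75,0,0,0.08,0,0,0],
  [0.75,0,0,0.06,0,0,0],
  [0.75,0,0,0,0,0,0],
  [0,0,0,0,0,0,0],
  [0,0,0,0,0,0,0],
  [0,0,0,0,0,0,0],
  [0,0,0,0,0,0,0],
  [0,0,0,0,0,0,0],
  [0,0,0,-0.05,0,0,0],
  [0,0,0,-0.05,0,0,0],
  [0,0,0,-0.1,0,0,0],
  [0,0,0,-0.2,0,0,0],
  [0,0,0,-0.2,0,0,0],
  [0,0,0,-0.2,0,0,0],
  [0,0,0,-0.15,0,0,0],
  [0,0,0,0,0,0,0],
])

```text
time: 42.2
tcp_pos: [0.5803, 0.0425, 0.2104]
tool_rot: [-0.0, 0.999, 0.04, 0.003]
contact_force: [0.1, -0.0, -2.2]
grip_width: 0.0358
gripper_force: 30.0
```

```bash
python3 plan.py .441 .3165 .19 1.585; python3 look.py 13
```

```text
t 42.2 tcp [0.5803 0.0425 0.2104] w 0.0358 gf 30.0 F [ 0.1 -0.  -2.2] q [-0.18  0.51  0.11  1.65 -0.07  0.98 -1.54]
 turn(units) [ 0.0029 -0.0033 -0.9576]  shift before turn [-0.974 -2.37   0.164]  after turn [ 2.3   -1.128  0.17 ]
top [196.86 162.29] 7 z.1165-> [0.6007 0.0613] z.046-> [0.6193 0.0722]
top [107.41 179.28] 29 z.1165-> [0.5571 0.3179] z.046-> [0.5732 0.344 ]
top [398.42 211.97] 33 z.1165-> [ 0.4434 -0.5012] z.046-> [ 0.4528 -0.5235]
top [416.95 255.84] 38 z.1165-> [ 0.322 -0.541] z.046-> [ 0.3242 -0.5656]
```

Emit:
jog_arm([
  [0,-0.0974,-0.237,0,0,0,0],
  [0,-0.0974,-0.237,0,0,0,0],
  [0,-0.0974,-0.237,0,0,0,0],
  [0,-0.0974,-0.237,0,0,0,0],
  [0,-0.0974,-0.237,0,0,0,0],
  [0,-0.0974,-0.237,0,0,0,0],
  [0,-0.0974,-0.237,0,0,0,0],
  [0,-0.0974,-0.237,0,0,0,0],
  [0,-0.0974,-0.237,0,0,0,0],
  [0,-0.0974,-0.237,0,0,0,0],
  [0,0,0,0,0,0,-0.095],
  [0,0,0,0,0,0,-0.095],
  [0,0,0,0,0,0,-0.095],
  [0,0,0,0,0,0,-0.095],
  [0,0,0,0,0,0,-0.095],
  [0,0,0,0,0,0,-0.095],
  [0,0,0,0,0,0,-0.095],
  [0,0,0,0,0,0,-0.095],
  [0,0,0,0,0,0,-0.095],
  [0,0,0,0,0,0,-0.095],
])

```text
time: 44.3
tcp_pos: [0.438, 0.3156, 0.2053]
tool_rot: [-0.001, 0.704, 0.71, -0.002]
contact_force: [0.1, 0.7, -2.6]
grip_width: 0.0355
gripper_force: 30.0
```

```bash
python3 plan.py .441 .3165 .034 1.585; python3 look.py 14; python3 - <<'E'
import cv2,numpy as np
b=cv2.imread("pics/T14.png");s=cv2.imread("pics/S14.png")
cv2.imwrite("pics/c14.png",cv2.resize(s[130:345,190:330],None,fx=2.7,fy=2.7,interpolation=cv2.INTER_CUBIC))
E
```

```text
t 44.3 tcp [0.438  0.3156 0.2053] w 0.0355 gf 30.0 F [ 0.1  0.7 -2.6] q [-0.45  0.48 -0.32  1.75  0.18  0.94 -0.83]
 turn(units) [-0.0026  0.0013 -0.0037]  shift before turn [0.01  0.031 1.428]  after turn [0.007 0.025 1.428]
top [107.37 179.37] 30 z.1165-> [0.5569 0.318 ] z.046-> [0.5729 0.3441]
top [398.31 212.14] 36 z.1165-> [ 0.4429 -0.5009] z.046-> [ 0.4523 -0.5232]
top [ 92.31 214.09] 45 z.1165-> [0.4575 0.356 ] z.046-> [0.4677 0.3844]
top [416.87 255.87] 39 z.1165-> [ 0.3219 -0.5407] z.046-> [ 0.3241 -0.5654]
side [282.24 247.18] 17 z.1165-> [0.4436 0.191 ] z.046-> [0.4481 0.1164]
side [278.33 248.83] 6 z.1165-> [0.4532 0.1983] z.046-> [0.4588 0.1245]
```

View pics/c14.png

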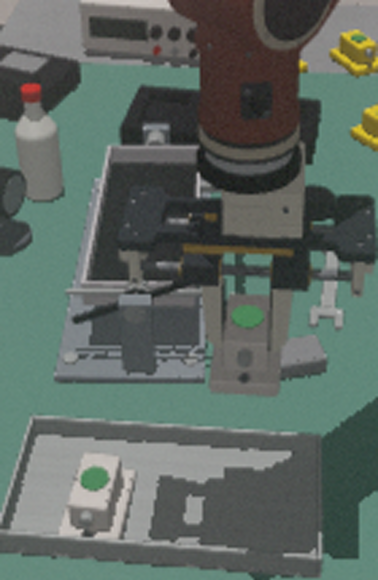

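```bash
python3 - <<'E'
from h import *
print(tri((92.31,214.09),(281.7,247.3)))
E
```

```text
[0.43953849 0.31057515 0.22617278]
```

The side crop shows the housing held level and centred at (248,340), about 25 mm of it below the TCP. The first one sits in the tray at (95,490), and the pan is level and empty. Lowering.

Emit:
jog_arm([
  [0,0.03,0.025,0.1,0,0,0],
  [0,0,0,0.2,0,0,0],
  [0,0,0,0.2,0,0,0],
  [0,0,0,0.2,0,0,0],
  [0,0,0,0.2,0,0,0],
  [0,0,0,0.2,0,0,0],
  [0,0,0,0.15,0,0,0],
  [0,0,0,0.1,0,0,0],
  [0,0,0,0.06,0,0,0],
  [0,0,0,0.035,0,0,0],
  [0,0,0,0.01,0,0,0],
  [0,0,0,0,0,0,0],
])

```text
time: 45.6
tcp_pos: [0.442, 0.3204, 0.0328]
tool_rot: [-0.0, 0.706, 0.708, 0.0]
contact_force: [0.1, 0.6, -3.4]
grip_width: 0.0357
gripper_force: 30.0
```

Emit:
jog_arm([
  [0,0,0,0.015,0,0,0],
  [0,0,0,0.01,0,0,0],
  [0,0,0,0,0,0,0],
])

```text
time: 45.9
tcp_pos: [0.4417, 0.32, 0.0295]
tool_rot: [-0.0, 0.706, 0.708, -0.0]
contact_force: [0.6, -0.1, -3.0]
grip_width: 0.0363
gripper_force: 30.0
```

Emit:
jog_arm([
  [0,0,0,0.01,0,0,0],
  [0,0,0,0.008,0,0,0],
  [0,0,0,0,0,0,0],
])

```text
time: 46.2
tcp_pos: [0.4417, 0.3201, 0.0272]
tool_rot: [-0.0, 0.706, 0.708, -0.0]
contact_force: [0.3, -0.0, -1.9]
grip_width: 0.036
gripper_force: 30.0
```

Emit:
jog_arm([
  [0,0,0,0.005,0,0,0],
  [0.3,0,0,0,0,0,0],
  [0.55,0,0,0,0,0,0],
  [0.55,0,0,0,0,0,0],
  [0.55,0,0,0,0,0,0],
  [0.55,0,0,-0.05,0,0,0],
  [0.55,0,0,-0.1,0,0,0],
  [0.55,0,0,-0.2,0,0,0],
  [0.55,0,0,-0.25,0,0,0],
  [0.55,0,0,-0.25,0,0,0],
  [0.55,0,0,-0.25,0,0,0],
  [0.6,0,0,-0.25,0,0,0],
  [0.6,-0.2,0,-0.15,0,0,0],
  [0.6,-0.3,0,0,0,0,0],
  [0.6,-0.3,0,0,0,0,0],
  [0.6,-0.3,0,0,0,0,0],
  [0.6,-0.3,0,0,0,0,0],
  [0.6,-0.3,0,0,0,0,0],
  [0.6,-0.3,0,0,0,0,0],
  [0.6,0,0,0,0,0,0],
])

```text
time: 48.2
tcp_pos: [0.4423, 0.0742, 0.2073]
tool_rot: [0.001, 0.71, 0.705, -0.002]
contact_force: [-0.2, -0.2, -0.6]
grip_width: 0.0558
gripper_force: 0.0
```

```bash
python3 look.py 15; python3 - <<'E'
import cv2,numpy as np
b=cv2.imread("pics/T15.png");s=cv2.imread("pics/S15.png")
d=np.zeros((590,795,3),np.uint8);x=cv2.resize(b[145:257,85:160],None,fx=4.5,fy=4.5,interpolation=cv2.INTER_CUBIC);d[:x.shape[0],:x.shape[1]]=x
y=cv2.resize(s[170:345,185:325],None,fx=3.2,fy=3.2,interpolation=cv2.INTER_CUBIC);d[:y.shape[0],345:345+y.shape[1]]=y
cv2.imwrite("pics/c15.png",d)
E
```

```text
top [107.41 179.28] 29 z.1165-> [0.5571 0.3179] z.046-> [0.5732 0.344 ]
top [398.23 211.97] 35 z.1165-> [ 0.4434 -0.5007] z.046-> [ 0.4528 -0.523 ]
top [114.2 221.5] 30 z.1165-> [0.435  0.2929] z.046-> [0.4439 0.3176]
top [416.92 255.95] 38 z.1165-> [ 0.3217 -0.5409] z.046-> [ 0.3238 -0.5655]
```

View pics/c15.png

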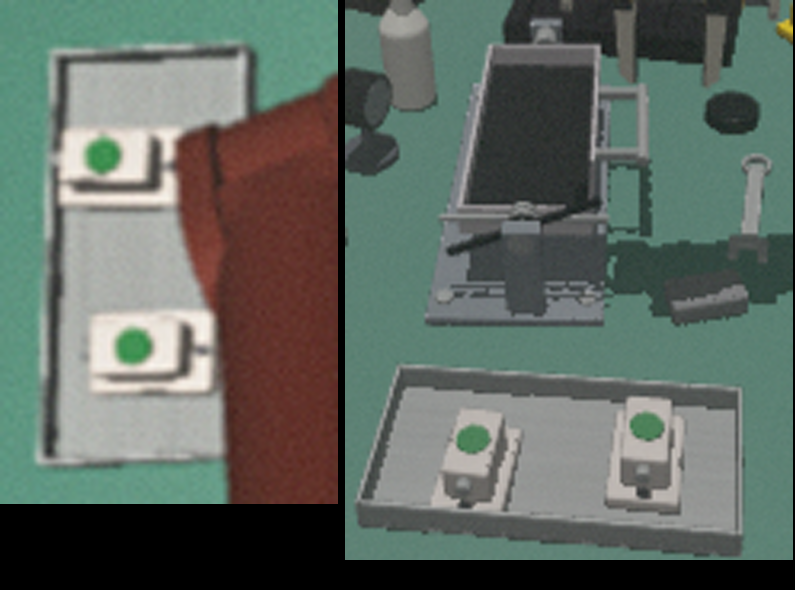

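Side view: both housings stand in the tray at (473,455) and (648,450). The pan is empty and level (pointer (443,217)–(608,218)), and the arm is clear. One numeric height comparison, then I hand in.

```bash
python3 - <<'E'
from h import *
from bench import r
print(tri((107.41,179.28),(224.7,306.6)),tri((114.2,221.5),(279.4,302.5)))
print(r.read_state()["contact_force"].round(2)); print(r.hand_in())
E
```

```text
[0.57160709 0.34264871 0.05139901] [0.44219885 0.31639073 0.05125423]
[-1.31  0.57 -0.33]
the job is handed in; nothing more can be done
None
```

Job handed in at about 48 s; the hand-in returned no verdict. By my measurements both housings present stand flat in the tray, released, one against its +y wall but within limits. The pan was tilted to about 0.44 rad against the index bar for 3.5 s and is level again, and the index bar and bystanders showed no movement in the pictures; I viewed 15 pictures, one over the limit of 14.

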